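Turn the printer's dish plate over across the stop wall

TASK

The bioprinter's aluminium dish plate lies dish side down on one half of the two-sided turning rest. Lever it up by its overhanging outer edge, with its inner edge held against the stop wall in the middle, turn it over, and lower it gently, without letting it fall, onto the empty half on the other side of the wall, so that it lies flat and square with the dish seats up and its edge close along the wall. Leave the other things on the bench where they are.

Things in the scene. Friction and masses are not known exactly. Their poses are not given: they have to be found in the camera images.
- plate_center (a point): Centre (mid-thickness) of the loose dish plate: flat aluminium slab 110 (its x) by 140 (its y) by 10 mm (its z), about 0.4 kg, too wide to grasp across. Its +z face, up at the start, is the bare back (two dark lines, four screw heads); three round dish seats are on its -z face. At the start its +y end overhangs the rest's +y half by 44 to 55 mm, 60 mm above the bench.
- plate_edge (a point): Middle (mid-thickness) of the plate's inner edge at the start: the 110 mm long edge at the plate's y = -70 mm. Axes as the plate's. At the start it lies beside the stop wall's +y face, 4 to 15 mm short of it.
- rest: Turning rest, fixed; origin at bench level under its middle, z up. Stop wall along its x. Either side of it (+y: where the plate starts; -y: empty) a flat grey top, 150 mm long in x, reaches from the wall to y = 106 mm (-106), its upper face 60 mm above the bench, 10 mm thick. The foot below reaches only to y = 85 mm, so under the plate's overhang the bench is free.
- wall_top (a point): Middle of the upper side of the rest's steel stop wall: 160 mm long along the rest's x, 12 mm thick (faces at y = -6 and +6 mm), upright, 85 mm above the bench and so 25 mm above the grey tops. Axes as the rest's.
- goal (a point): Where the plate's centre should end: 76 mm from the wall's middle on the rest's empty -y half, 65 mm above the bench (the plate then touches the wall). Axes as the rest's.
- dish_a: Bystander: shut round culture dish, 62 mm across, 14 mm high, on the bench outboard of the plate; origin under its centre.
- dish_b: Bystander: a like dish on the bench to the rest's right, origin under its centre.
- tube_rack: Bystander: white rack with ten capped tubes, 70 x 150 x 80 mm, beyond the rest; origin under its centre.
- bottle: Bystander: amber bottle, 64 mm across, 140 mm high; origin under its centre.
- beaker: Bystander: glass beaker, 72 mm across, 90 mm high; origin under its centre.
- tip_box: Bystander: box of pipette tips, 90 x 120 x 62 mm; origin under its centre.
- cartridge: Bystander: syringe cartridge lying on the bench, 22 mm thick, 120 mm long, along its x; origin under its middle.

How it is judged:
By the outcome, as a careful person would: the job done as asked, in the order asked, and still so for the second after the job is handed in, with the robot touching nothing.
It also fails if it takes over 67 s, if anything falls off the work surface, if the arm or the gripper's body presses on something with over 40 N, if the wrist force passes 120 N, or if a joint passes its speed limit or range.

ROBOT

A 6-joint arm with a two-finger parallel gripper is mounted at the origin on the work surface. World frame = base frame: x ahead of the robot, y to its left, z up, the work surface at z = 0. Lengths are in m, angles in rad, forces in N, time in s.
With the tool pointing down it reaches from about 0.3 to 0.875 m from the base axis. Payload 6.4 kg.
Tool frame: the origin (TCP) lies midway between the tips of the shut fingers; the grasp point (between the pads) lies 19 mm behind it; z points along the fingers, y is the direction in which the jaws open and shut (so a half turn about z gives the same grasp; the last joint's range is limited). The gripper opens to 85 mm and grips with 20 to 120 N. Pads are 22 mm wide; open, the fingers measure 114 mm over their backs; the gripper's body (76 mm by 85 mm) begins 54 mm behind the grasp point. The pads swing forward as they close: fully open they stand 13 mm farther back than shut.
Start: joints at [1.005, 0.181, 1.607, -0, 1.354, -0.206], TCP at [0.202, 0.538, 0.231] pointing down, gripper open.
Joint ranges: [-2.99, 2.99], [-0.89, 2.07], [0.3, 2.58], [-1.14, 4.28], [0, 2.63], [-3.12, 3.12]. Speed limits (rad/s): [2.57, 2.57, 3.01, 3.14, 3.14, 3.14].

INTERFACE

Orientations are given as a unit quaternion [w, x, y, z].
In Python, from bench import get_obs, camera, hand_in gives the robot as it stands.
- The arm moves only by the tool drive_tool, never from a script. Its argument "deltas" is a list of rows, each a list of 2 entries, a list of its own where there are three numbers: the shift along the world's x, y, z in m, then the turn about the world's z in rad. A call has 1 to 10 rows; each row shifts and turns the pose as measured when the row begins; what a row does not reach is not made up. A row lasts 1/10 s, in which the tool goes at most 50 mm and 8.59 degrees, less where a joint would pass 70% of its speed; a pose out of reach is approached as far as the arm can. A call is refused whole if a number of a shift passes 0.05 or a number of a turn 0.15, either way. A call with a gripper value outside its range is refused whole. "gripper" is the opening, from 0 (shut) to 1 (fully open), set as the call begins (left out, the last holds). The fingers move at their own pace and stop on an object; the grip force is fixed at half the most. Time passes only in rows, so rows that do not move let the fingers close. It gives the time, the measured TCP pose, the force and the opening at its end, in the units of the state.
- get_obs(): the state, without advancing time (a new reading comes with each control period).
- camera(name): name is "scene" or "side" or "wrist"; returns a dict with "frame" (420x560x3 uint8, red, green, blue), "fx", "fy", "cx", "cy" (pixels), "k1" (the pictures are not rectified: a ray, as slopes to the right and down, at radius r is drawn at 1 + k1 r^2 times it, then the intrinsics apply), "eye" and "attitude" of the camera in the world. Camera axes: x right, y down, z forward; pixel columns grow to the right and rows downward; lengths in m; the calibration is good to about 2 mm. A picture is of the moment at which its call begins. There is no depth.
- hand_in(): hands the job in, once; it reports no verdict.
The state is a dict: "time_s": time; "q": joint angles; "dq": joint speeds; "joint_efforts": joint torques, N m; "eef_pos": TCP position; "eef_rot": TCP orientation; "wrist_force": force on the tool from outside, world axes, zero at the start; "torque": the same for the moment, N m; "opening": opening from 0.0 (shut) to 1.0 (fully open).
Only numpy, scipy, OpenCV 4.12 (cv2) and the standard library are available. Lean on these libraries where they do the work, as an engineer would, in place of code of your own. Each camera call takes 0.05 s, during which the arm holds its last target.

## Working session

There is one attempt and no reset: what is moved stays moved. The work goes in short steps, Python scripts to look and compute and a tool call to move; the robot and the scene stay as the last step left them, time stands still between calls to the robot, and variables do not carry over. Pictures are saved under pics/ and viewed, and the job is handed in when it is done.

Besides the shell and the picture viewer there is one more tool, called after "Call:" as name(argument=value, ...), one argument or row to a line, values as JSON. drive_tool: Moves the arm, as the interface text tells. Its arguments: {"type":"object","properties":{"deltas":{"type":"array","items":{"type":"array"}},"gripper":{"type":"number"}},"required":["deltas"]}

```bash
ls -la; mkdir -p pics
python3 - <<'E'
from bench import get_obs,camera
import cv2
o=get_obs();print(o)
for n in("scene","side","wrist"):
    c=camera(n);cv2.imwrite(f"pics/{n}0.png",c["frame"][:,:,::-1]);print(n,{k:v for k,v in c.items() if k!="frame"})
E
```

```text
total 12
drwxr-xr-x  3 agent agent 4096 Dec  7 14:12 .
drwxr-xr-x 23 root  root  4096 Dec  7 14:12 ..
drwxr-xr-x  2 agent agent 4096 Dec  7 14:12 pics
{'time_s': 0.0, 'q': array([ 1.00470829e+00,  1.81577277e-01,  1.60802293e+00, -1.32414285e-05,
        1.35382346e+00, -2.06321583e-01]), 'dq': array([-0.00040392,  0.00037883,  0.00017861,  0.0008473 ,  0.00042911,
       -0.00160845]), 'joint_efforts': array([ 6.47948073e-04, -4.44874442e+01, -3.51335442e+01, -3.06671136e-04,
        9.16241639e-03, -7.44918879e-06]), 'eef_pos': array([0.20211817, 0.53769572, 0.23035659]), 'eef_rot': array([-3.38860854e-04,  1.78913203e-01,  9.83864436e-01, -8.50510173e-04]), 'wrist_force': array([ 1.29982314,  0.72786422, -0.78160009]), 'torque': array([-0.00646616, -0.04517717, -0.00091585]), 'opening': 0.9986971973166682}
scene {'fx': 479.8952163480288, 'fy': 479.8952163480288, 'cx': 277.4996099121401, 'cy': 210.44700070043424, 'k1': -0.07948476366415198, 'eye': array([1.37974873, 0.23535235, 0.98199787]), 'attitude': array([-0.21752227,  0.56673576,  0.73855306, -0.29331556])}
side {'fx': 503.56281587812094, 'fy': 503.56281587812094, 'cx': 281.80955581345904, 'cy': 212.90387287671257, 'k1': -0.16185969652652749, 'eye': array([ 0.43840246, -0.98482767,  0.79233291]), 'attitude': array([-0.45379816,  0.88873924, -0.05507051,  0.03430797])}
wrist {'fx': 344.660771903614, 'fy': 344.660771903614, 'cx': 280.99809605977237, 'cy': 208.49653295915098, 'k1': -0.02097352959251997, 'eye': array([0.12630169, 0.56710786, 0.37304719]), 'attitude': array([0.13329552, 0.81145548, 0.56162536, 0.09137428])}
```

View pics/scene0.png

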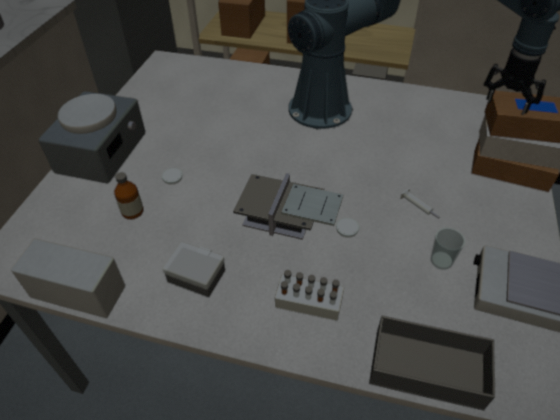

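View pics/side0.png

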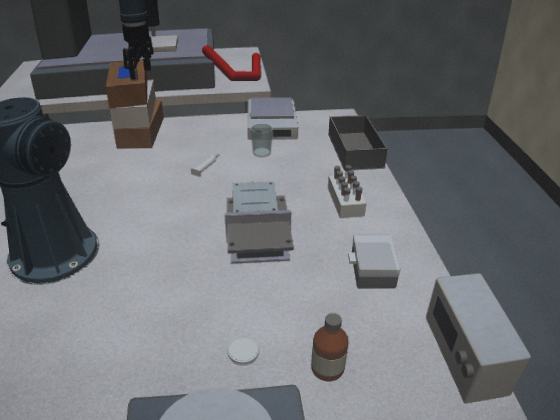

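View pics/wrist0.png

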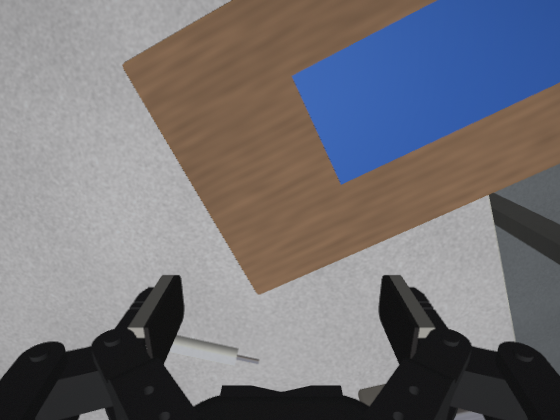

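```bash
cat > h.py <<'E'
import numpy as np,cv2
from scipy.spatial.transform import Rotation as R
from bench import get_obs,camera
def rot(c): a=c["attitude"]; return R.from_quat([a[1],a[2],a[3],a[0]]).as_matrix()
def ray(c,u,v):
    x,y=(u-c["cx"])/c["fx"],(v-c["cy"])/c["fy"]; rd=np.hypot(x,y); r=rd
    for _ in range(30): r=rd/(1+c["k1"]*r*r)
    s=r/rd if rd>0 else 1
    return rot(c)@np.array([x*s,y*s,1])
def atz(c,u,v,z):
    d=ray(c,u,v); e=np.array(c["eye"]); return e+d*(z-e[2])/d[2]
def proj(c,P):
    p=rot(c).T@(np.array(P)-c["eye"]); x,y=p[0]/p[2],p[1]/p[2]; k=1+c["k1"]*(x*x+y*y)
    return np.array([c["cx"]+c["fx"]*x*k,c["cy"]+c["fy"]*y*k])
def crop(c,P,half,name,s=None):
    u,v=proj(c,P) if len(P)==3 else P
    x0,y0=int(max(0,u-half)),int(max(0,v-half*.75)); f=c["frame"][y0:y0+int(1.5*half),x0:x0+2*half,::-1]
    s=s or 800/(2*half); im=cv2.resize(f,None,fx=s,fy=s,interpolation=cv2.INTER_CUBIC)
    im=np.clip(im.astype(float)*1.6,0,255).astype(np.uint8)
    for k in range(0,2*half,10):
        cv2.putText(im,str(x0+k),(int(k*s),10),0,.35,(0,255,255)); cv2.line(im,(int(k*s),12),(int(k*s),18),(0,255,255))
        cv2.putText(im,str(y0+k),(0,int(k*s)+4),0,.35,(0,255,255)); 
    cv2.imwrite("pics/"+name+".png",im)
E
python3 - <<'E'
from h import *
c=camera("scene"); crop(c,(290,208),60,"sc1"); c=camera("side"); crop(c,(258,222),60,"sd1")
E
```

```text
(no output)
```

View pics/sc1.png

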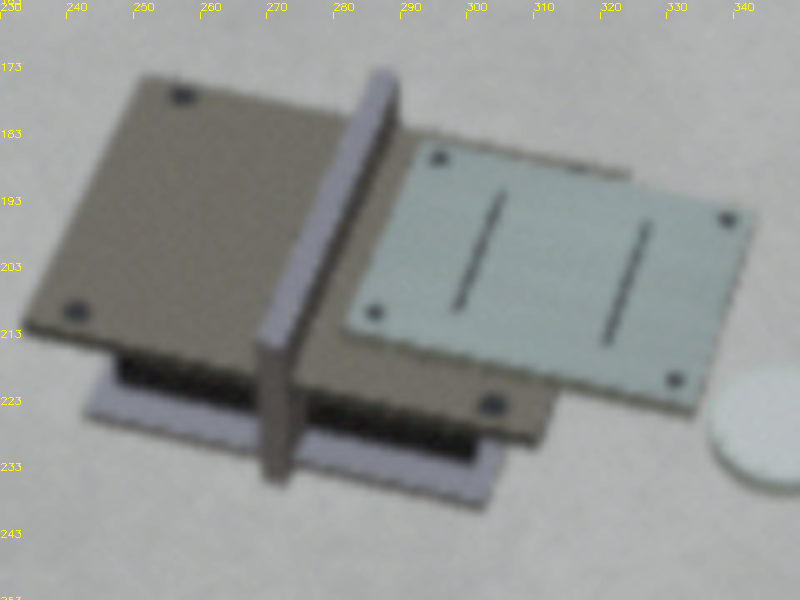

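View pics/sd1.png

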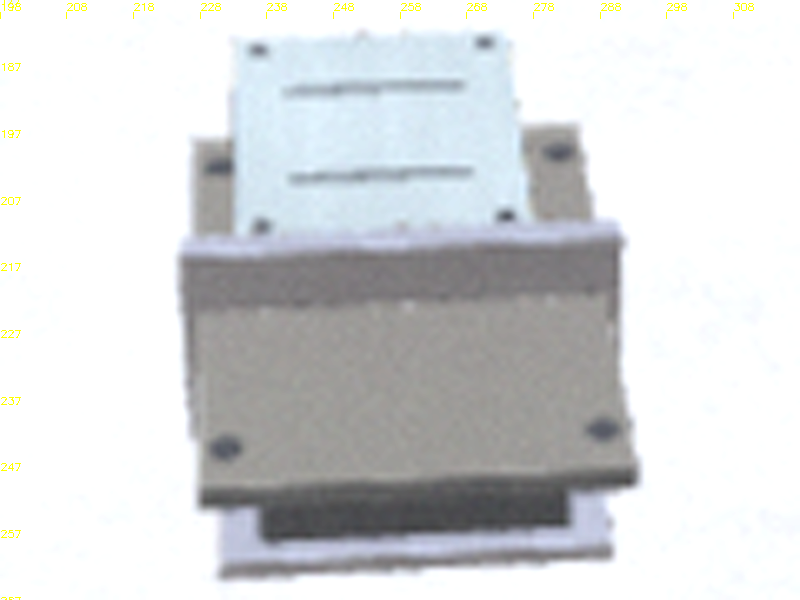

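```bash
cat > m.py <<'E'
from h import *
from scipy.optimize import least_squares
S=camera("scene");D=camera("side")
f=lambda p,x0,y0:(x0+(p[0]+.5)/6.6667-.5,y0+(p[1]+.5)/6.6667-.5)
def fit(obs,g):
    def res(q):
        c,s=np.cos(q[2]),np.sin(q[2]); r=[]
        for cam,P,uv in obs:
            W=[q[0]+c*P[0]-s*P[1],q[1]+s*P[0]+c*P[1],P[2]]; r+=list(proj(cam,W)-uv)
        return r
    o=least_squares(res,g,loss="soft_l1"); return o.x,np.round(o.fun.reshape(-1,2),1)
a=lambda *p:f(p,230,163); b=lambda *p:f(p,198,177)
# rest x points towards +x world?; -y half left
rest=[(S,(-.075,-.106,.06),a(145,74)),(S,(.075,-.106,.06),a(22,322)),(S,(-.075,.106,.06),a(632,172)),(S,(.075,.106,.06),a(542,440)),
(S,(.08,-.006,.085),a(258,338)),(S,(.08,.006,.085),a(288,345)),(S,(-.08,.006,.085),a(397,75)),
(D,(-.08,-.006,.085),b(180,256)),(D,(.08,-.006,.085),b(622,238)),(D,(-.075,-.106,.06),b(200,490)),(D,(.075,-.106,.06),b(637,468)),(D,(.075,.106,.06),b(578,125)),(D,(-.075,.106,.06),b(193,140))]
q,r=fit(rest,[.4,.1,0]);print(q,r)
pl=[(S,(-.055,-.07,.07),a(420,143)),(S,(-.055,.07,.07),a(757,212)),(S,(.055,.07,.07),a(695,409)),(S,(.055,-.07,.07),a(347,325)),(D,(-.055,.07,.07),b(233,38)),(D,(.055,.07,.07),b(517,34))]
p,r=fit(pl,[.4,.2,0]);print(p,r)
c,s=np.cos(q[2]),np.sin(q[2]);d=p[:2]-q[:2];print("plate in rest",c*d[0]+s*d[1],-s*d[0]+c*d[1],np.degrees(p[2]-q[2]))
E
python3 m.py
```

```text
[ 0.51584155 -0.00529561 -0.03181435] [[ 0.  -0.6]
 [-0.3 -0.5]
 [ 0.1 -0.4]
 [ 0.  -0.8]
 [-0.3  0. ]
 [-0.3 -0.1]
 [ 0.8 -0.8]
 [ 0.   0.1]
 [ 0.4 -0.4]
 [ 0.1 -0.1]
 [ 0.7 -0.3]
 [ 0.1 -0.5]
 [ 0.3 -0.1]]
[ 0.51693272  0.08523265 -0.04149597] [[ 0.4 -0.5]
 [ 0.  -0.2]
 [ 0.  -0.2]
 [-0.7  0.5]
 [ 1.   0.2]
 [-0.6 -0.8]]
plate in rest -0.0017889989314217767 0.09051716031927196 -0.5547161983559804
```

Call:
drive_tool(
  deltas=[
    [[0.03, -0.03, 0], -0.12],
    [[0.03, -0.03, 0], -0.12],
    [[0.03, -0.03, 0], -0.12],
    [[0.03, -0.03, 0], -0.12],
    [[0.03, -0.03, 0], -0.12],
    [[0.03, -0.03, 0], -0.12],
    [[0.03, -0.03, 0], -0.12],
    [[0.03, -0.03, 0], -0.12],
    [[0.03, -0.03, 0], -0.12],
    [[0.02, -0.03, 0], -0.12],
  ],
  gripper=0.6,
)

```text
time_s: 1.35
eef_pos: [0.4981, 0.2292, 0.2322]
eef_rot: [0.001, 0.716, 0.698, 0.002]
wrist_force: [1.0, -0.1, -0.5]
opening: 0.601
```

Call:
drive_tool(
  deltas=[
    [[0.011, -0.015, -0.03], -0.01],
    [[0.011, -0.015, -0.035], 0],
    [[0, 0, -0.045], 0],
    [[0, 0, -0.04], 0],
    [[0, 0, -0.035], 0],
    [[0, 0, -0.012], 0],
  ],
)

```text
time_s: 1.95
eef_pos: [0.5279, 0.192, 0.0339]
eef_rot: [0.005, 0.725, 0.689, 0.007]
wrist_force: [-1.0, -1.3, 0.0]
opening: 0.602
```

Run:
```python
from h import *
print(get_obs()["q"])
c=camera("scene"); crop(c,(310,208),80,"sc2"); c=camera("side"); crop(c,(258,212),60,"sd2")
w=camera("wrist"); cv2.imwrite("pics/w2.png",w["frame"][:,:,::-1])
```

```text
[1.37401265e-01 3.99064765e-01 1.78061976e+00 4.57666305e-04
 9.43789388e-01 1.87053822e-01]
```

View pics/sc2.png

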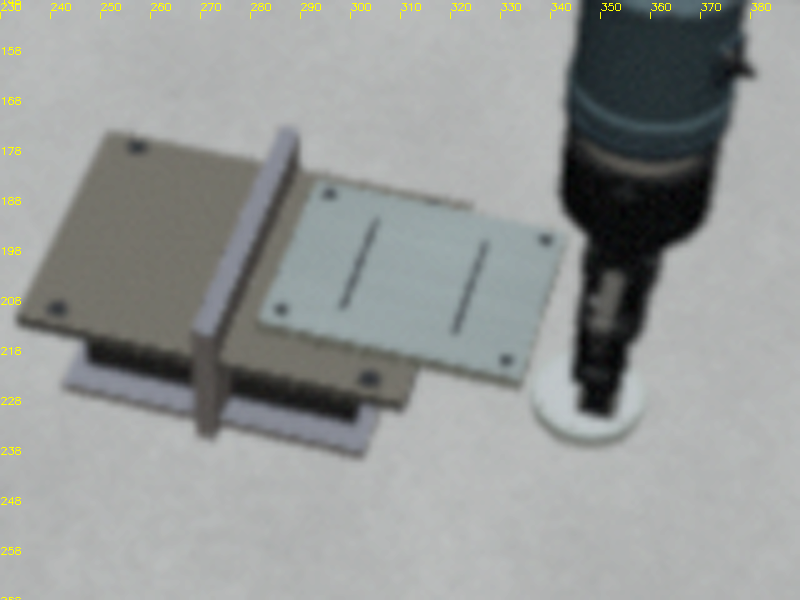

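View pics/w2.png

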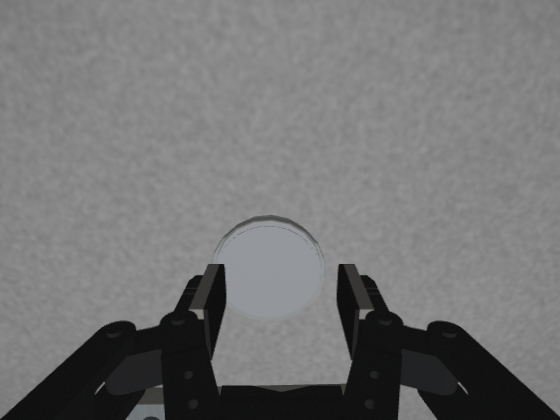

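Call:
drive_tool(
  deltas=[
    [[-0.006, -0.006, 0], 0.015],
    [[-0.002, -0.005, 0], 0],
    [[0, -0.004, 0], 0],
    [[0, -0.003, 0], 0],
    [[0, -0.003, 0], 0],
    [[0, -0.003, 0], 0],
  ],
)

```text
time_s: 2.7
eef_pos: [0.528, 0.168, 0.0466]
eef_rot: [0.011, 0.718, 0.696, 0.016]
wrist_force: [0.1, -0.7, -0.1]
opening: 0.601
```

Call:
drive_tool(
  deltas=[
    [[0, 0, 0], 0],
    [[0, 0, 0], 0],
    [[0, 0, 0], 0],
  ],
)

```text
time_s: 3.0
eef_pos: [0.5282, 0.1675, 0.0467]
eef_rot: [0.011, 0.718, 0.695, 0.016]
wrist_force: [-0.0, 0.5, -0.7]
opening: 0.603
```

```bash
cat > st.py <<'E'
from h import *
o=get_obs(); w=o["eef_rot"]; M=R.from_quat([w[1],w[2],w[3],w[0]]).as_matrix()
q0=np.array([.5158,-.0053]);y=-.0318;c,s=np.cos(y),np.sin(y)
d=o["eef_pos"][:2]-q0
print("t",o["time_s"],"rest xy",np.round([c*d[0]+s*d[1],-s*d[0]+c*d[1],o["eef_pos"][2]],4),"jaw deg in rest",round(np.degrees(np.arctan2(M[1,1],M[0,1])-y),2),"toolz",M[:,2].round(3),"F",o["wrist_force"].round(1),"T",o["torque"].round(2),"q",o["q"].round(3),o["opening"])
E
python3 st.py
```

```text
t 3.0 rest xy [0.0069 0.1731 0.0467] jaw deg in rest -0.05 toolz [ 0.038  0.006 -0.999] F [-0.   0.5 -0.7] T [ 0.05 -0.02 -0.  ] q [0.092 0.352 1.814 0.003 0.937 0.123] 0.602964562022747
```

Call:
drive_tool(
  deltas=[
    [[0, 0, -0.003], 0],
    [[0, 0, -0.003], 0],
    [[0, 0, -0.003], 0],
    [[0, 0, -0.003], 0],
    [[0, 0, 0], 0],
    [[-0.003, 0, 0], 0],
    [[-0.003, 0, 0], 0],
    [[-0.003, 0, 0], 0],
    [[0, 0, 0], 0],
  ],
)

```text
time_s: 3.9
eef_pos: [0.5175, 0.168, 0.0326]
eef_rot: [0.011, 0.718, 0.696, 0.015]
wrist_force: [-0.7, 0.3, -0.1]
opening: 0.602
```

```bash
python3 st.py
```

```text
t 3.9 rest xy [-0.0038  0.1733  0.0326] jaw deg in rest -0.0 toolz [ 0.036  0.006 -0.999] F [-0.7  0.3 -0.1] T [-0.03  0.04 -0.01] q [0.094 0.359 1.842 0.003 0.904 0.124] 0.6024783361689485
```

Call:
drive_tool(
  deltas=[
    [[0, -0.003, 0], 0],
    [[0, -0.003, 0], 0],
    [[0, -0.003, 0], 0],
  ],
)

```text
time_s: 4.2
eef_pos: [0.5174, 0.1592, 0.0329]
eef_rot: [0.01, 0.718, 0.696, 0.015]
wrist_force: [-0.7, 1.9, 0.1]
opening: 0.6
```

Call:
drive_tool(
  deltas=[
    [[0, -0.003, 0], 0],
    [[0, -0.003, 0], 0],
    [[0, -0.002, 0], 0],
  ],
)

```text
time_s: 4.5
eef_pos: [0.5176, 0.1505, 0.0329]
eef_rot: [0.01, 0.718, 0.696, 0.016]
wrist_force: [0.4, 3.9, -1.5]
opening: 0.602
```

```bash
python3 st.py
```

```text
t 4.5 rest xy [-0.0032  0.1557  0.0329] jaw deg in rest -0.01 toolz [ 0.037  0.007 -0.999] F [ 0.4  3.9 -1.5] T [ 0.9  -0.18 -0.01] q [0.06  0.349 1.856 0.006 0.9   0.088] 0.6019221753307442
```

Call:
drive_tool(
  deltas=[
    [[0, -0.002, 0], 0],
    [[0, -0.002, 0], 0],
  ],
)

```text
time_s: 4.7
eef_pos: [0.5183, 0.1504, 0.0333]
eef_rot: [0.008, 0.719, 0.694, 0.019]
wrist_force: [0.4, 15.7, -1.1]
opening: 0.6
```

Call:
drive_tool(
  deltas=[
    [[0, -0.002, 0], 0],
    [[0, -0.002, 0], 0],
  ],
)

```text
time_s: 4.9
eef_pos: [0.5182, 0.1507, 0.0335]
eef_rot: [0.006, 0.72, 0.694, 0.022]
wrist_force: [1.1, 14.3, -2.2]
opening: 0.598
```

```bash
python3 st.py;  python3 - <<'E'
from h import *
c=camera("scene"); crop(c,(310,208),80,"sc3"); c=camera("side"); crop(c,(258,212),60,"sd3")
E
```

```text
t 4.9 rest xy [-0.0025  0.156   0.0335] jaw deg in rest -0.28 toolz [ 0.04   0.023 -0.999] F [ 1.1 14.3 -2.2] T [ 1.81 -0.01  0.08] q [0.05  0.345 1.86  0.026 0.896 0.071] 0.5981395081363757
```

View pics/sc3.png

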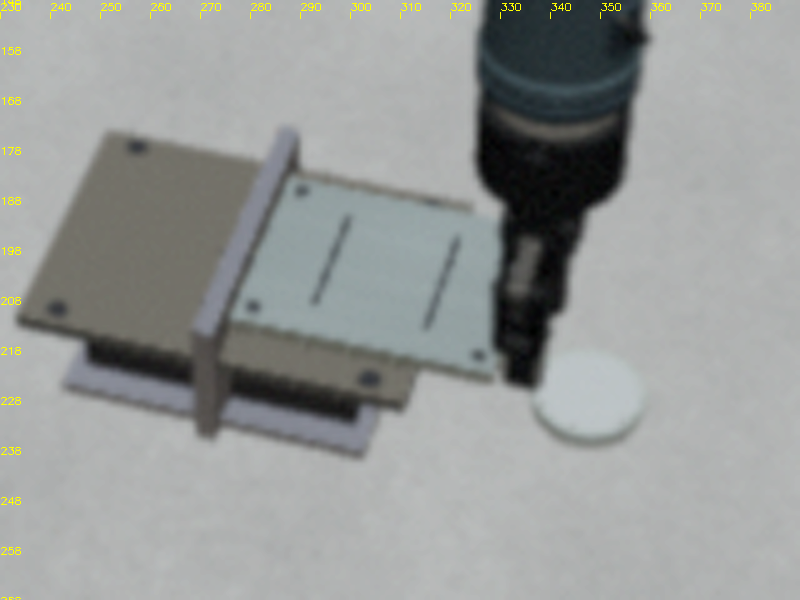

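Call:
drive_tool(
  deltas=[
    [[0, -0.002, 0.003], 0],
    [[0, -0.002, 0.003], 0],
    [[0, -0.002, 0.003], 0],
  ],
)

```text
time_s: 5.3
eef_pos: [0.5183, 0.151, 0.0428]
eef_rot: [0.003, 0.72, 0.694, 0.026]
wrist_force: [0.7, 11.7, -1.3]
opening: 0.603
```

```bash
python3 st.py;  python3 - <<'E'
from h import *
c=camera("scene"); crop(c,(310,208),80,"sc4")
E
```

```text
t 5.3 rest xy [-0.0025  0.1563  0.0428] jaw deg in rest -0.32 toolz [ 0.041  0.033 -0.999] F [ 0.7 11.7 -1.3] T [1.72 0.03 0.13] q [0.045 0.326 1.861 0.039 0.912 0.058] 0.6031657401188595
```

View pics/sc4.png

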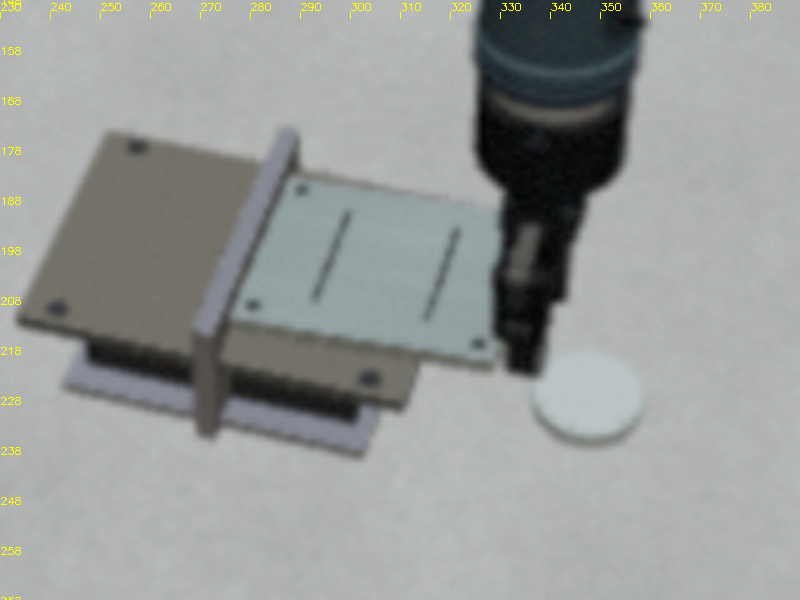

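Call:
drive_tool(
  deltas=[
    [[0, -0.002, 0.005], 0],
    [[0, -0.002, 0.005], 0],
    [[0, -0.002, 0.005], 0],
    [[0, -0.003, 0.005], 0],
    [[0, -0.003, 0.005], 0],
  ],
)

```text
time_s: 5.85
eef_pos: [0.5183, 0.1485, 0.0697]
eef_rot: [-0.003, 0.72, 0.693, 0.033]
wrist_force: [0.3, 12.2, 0.7]
opening: 0.597
```

```bash
python3 st.py;  python3 - <<'E'
from h import *
c=camera("scene"); crop(c,(310,208),80,"sc5")
E
```

```text
t 5.85 rest xy [-0.0024  0.1538  0.0697] jaw deg in rest -0.37 toolz [ 0.044  0.049 -0.998] F [ 0.3 12.2  0.7] T [1.74 0.11 0.09] q [0.03  0.275 1.86  0.059 0.963 0.034] 0.5974148636559179
```

View pics/sc5.png

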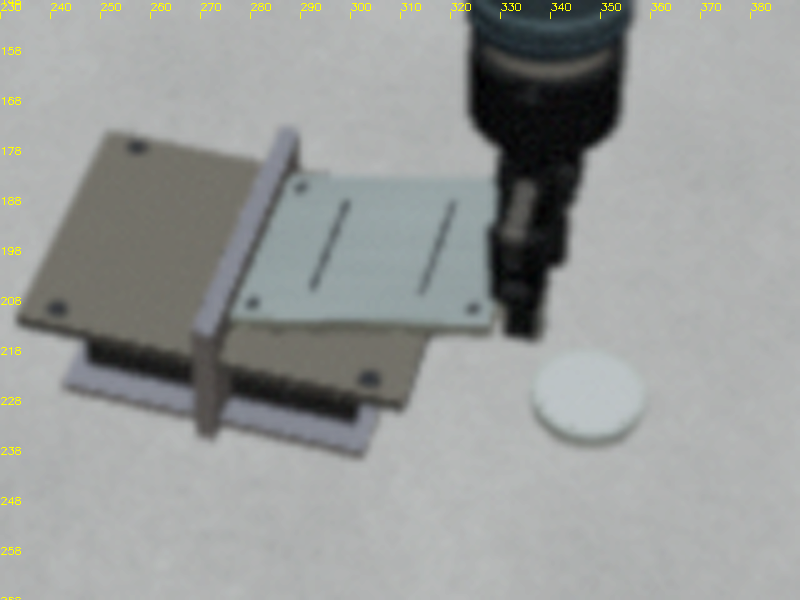

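Call:
drive_tool(
  deltas=[
    [[0, -0.003, 0.006], 0],
    [[0, -0.003, 0.006], 0],
    [[0, -0.003, 0.006], 0],
    [[0, -0.004, 0.006], 0],
    [[0, -0.004, 0.006], 0],
    [[0, -0.004, 0.006], 0],
  ],
)

```text
time_s: 6.5
eef_pos: [0.518, 0.1343, 0.1091]
eef_rot: [-0.007, 0.719, 0.694, 0.038]
wrist_force: [-1.1, 3.3, -0.1]
opening: 0.597
```

```bash
python3 st.py;  python3 - <<'E'
from h import *
c=camera("scene"); crop(c,(310,208),80,"sc6")
E
```

```text
t 6.5 rest xy [-0.0022  0.1396  0.1091] jaw deg in rest -0.34 toolz [ 0.045  0.062 -0.997] F [-1.1  3.3 -0.1] T [ 0.53  0.08 -0.01] q [-0.007  0.202  1.855  0.072  1.042 -0.005] 0.597349229710091
```

View pics/sc6.png

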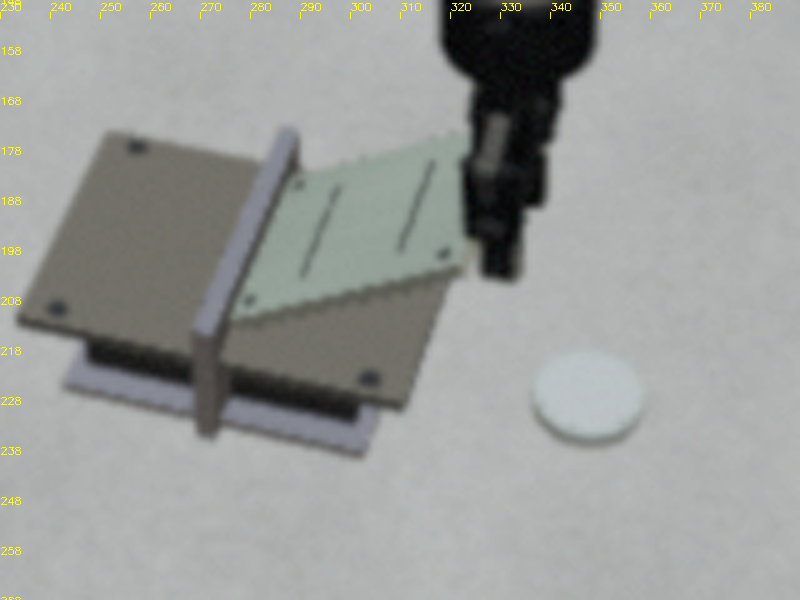

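Call:
drive_tool(
  deltas=[
    [[0, -0.005, 0.006], 0],
    [[0, -0.005, 0.006], 0],
    [[0, -0.006, 0.006], 0],
    [[0, -0.006, 0.006], 0],
    [[0, -0.006, 0.005], 0],
    [[0, -0.007, 0.005], 0],
    [[0, -0.007, 0.004], 0],
  ],
)

```text
time_s: 7.25
eef_pos: [0.518, 0.094, 0.151]
eef_rot: [-0.009, 0.719, 0.694, 0.04]
wrist_force: [-0.5, 3.6, 2.8]
opening: 0.598
```

```bash
python3 st.py;  python3 - <<'E'
from h import *
c=camera("scene"); crop(c,(310,208),80,"sc7"); c=camera("side"); crop(c,(258,192),80,"sd7")
E
```

```text
t 7.25 rest xy [-0.001   0.0993  0.151 ] jaw deg in rest -0.33 toolz [ 0.046  0.069 -0.997] F [-0.5  3.6  2.8] T [ 0.43  0.23 -0.01] q [-0.092  0.124  1.847  0.08   1.132 -0.088] 0.597888868911482
```

View pics/sc7.png

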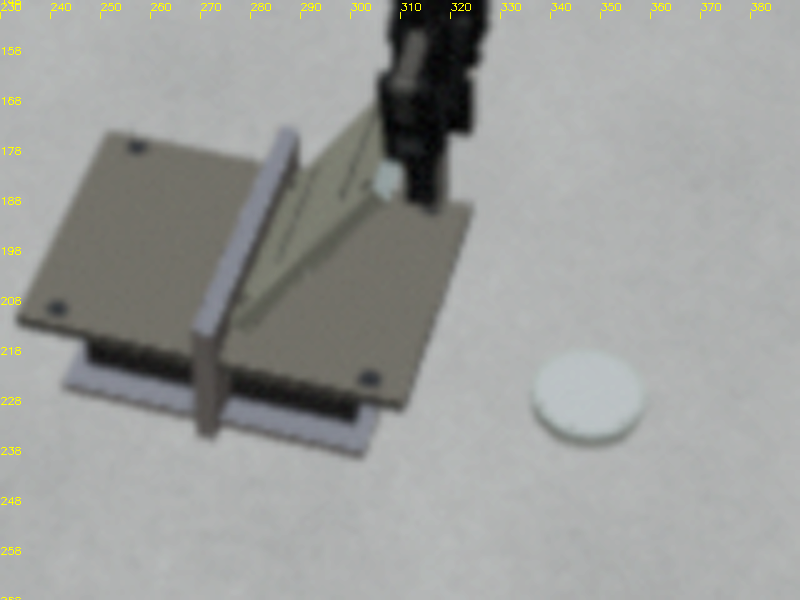

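View pics/sd7.png

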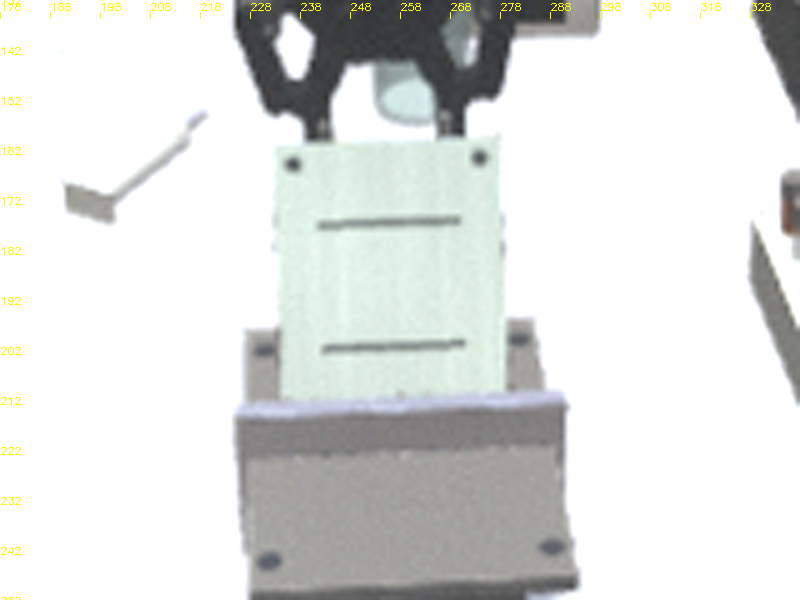

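Call:
drive_tool(
  deltas=[
    [[0, -0.008, 0.004], 0],
    [[0, -0.008, 0.004], 0],
    [[0, -0.008, 0.003], 0],
    [[0, -0.008, 0.002], 0],
    [[0, -0.006, 0.002], 0],
    [[0, -0.004, 0], 0],
  ],
)

```text
time_s: 7.95
eef_pos: [0.5178, 0.0464, 0.1659]
eef_rot: [-0.008, 0.72, 0.693, 0.039]
wrist_force: [-0.7, 0.7, 0.8]
opening: 0.598
```

```bash
python3 st.py;  python3 - <<'E'
from h import *
c=camera("scene"); crop(c,(310,188),80,"sc8"); c=camera("side"); crop(c,(258,192),80,"sd8")
E
```

```text
t 7.95 rest xy [0.0004 0.0517 0.1659] jaw deg in rest -0.42 toolz [ 0.045  0.065 -0.997] F [-0.7  0.7  0.8] T [0.   0.08 0.  ] q [-0.185  0.094  1.847  0.079  1.169 -0.177] 0.5982183826737795
```

View pics/sc8.png

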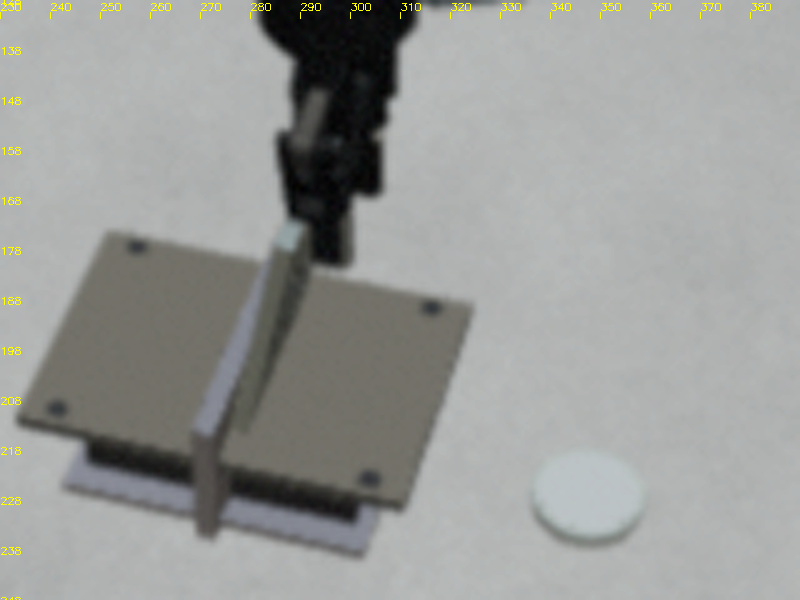

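View pics/sd8.png

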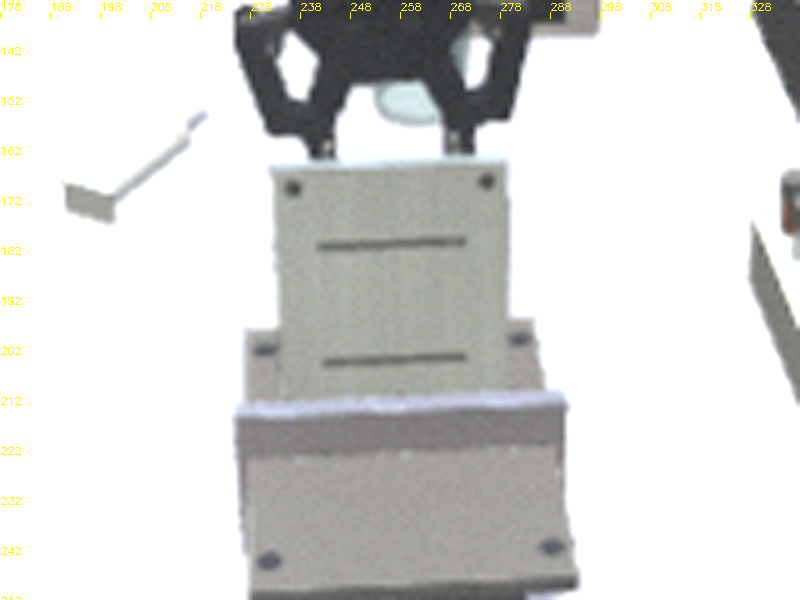

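Call:
drive_tool(
  deltas=[
    [[0, -0.003, 0], 0],
    [[0, -0.003, 0], 0],
    [[0, -0.003, 0], 0],
    [[0, -0.003, 0], 0],
    [[0, -0.001, 0], 0],
  ],
)

```text
time_s: 8.55
eef_pos: [0.5173, 0.033, 0.165]
eef_rot: [-0.008, 0.72, 0.693, 0.039]
wrist_force: [0.5, 1.5, -0.7]
opening: 0.598
```

```bash
python3 st.py;  python3 - <<'E'
from h import *
c=camera("scene"); crop(c,(300,188),50,"sc9")
E
```

```text
t 8.55 rest xy [0.0003 0.0384 0.165 ] jaw deg in rest -0.38 toolz [ 0.044  0.065 -0.997] F [ 0.5  1.5 -0.7] T [0.01 0.05 0.05] q [-0.212  0.094  1.849  0.08   1.17  -0.205] 0.5984022238642404
```

View pics/sc9.png

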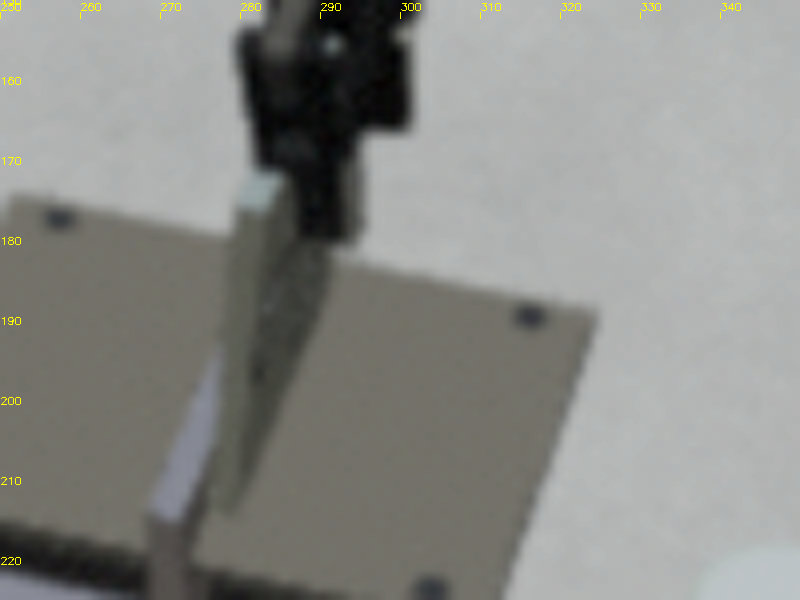

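Run:
```python
from h import *
c=camera("scene");u,v=300,188
x0,y0=int(u-50),int(v-37.5)
q0=np.array([.5158,-.0053]);y=-.0318;C,S=np.cos(y),np.sin(y)
for th in (82,84,86,88,90,92):
    t=np.radians(th);r=[]
    for a,b in((0,0),(0,10),(140,0),(140,10)): # along plate, thickness (0=seat side)
        Y=6+10*np.sin(t)+a*np.cos(t)-b*np.sin(t); Z=60+a*np.sin(t)+b*np.cos(t)
        P=[q0[0]+C*.053-S*Y/1e3,q0[1]+S*.053+C*Y/1e3,Z/1e3]
        p=proj(c,P); r.append(((p-[x0,y0]+.5)*8-.5).round())
    print(th,*r)
```

```text
82 [239. 517.] [210. 508.] [298. 217.] [266. 207.]
84 [239. 517.] [210. 508.] [282. 212.] [250. 203.]
86 [239. 517.] [210. 509.] [267. 208.] [234. 200.]
88 [239. 517.] [210. 510.] [251. 204.] [219. 197.]
90 [239. 517.] [210. 511.] [235. 201.] [203. 194.]
92 [239. 517.] [210. 511.] [220. 198.] [188. 192.]
```

Call:
drive_tool(
  deltas=[
    [[0, -0.002, 0], 0],
    [[0, -0.002, 0], 0],
    [[0, -0.001, 0], 0],
    [[0, 0, 0], 0],
    [[0, 0, 0], 0],
  ],
)

```text
time_s: 9.15
eef_pos: [0.5173, 0.0279, 0.1649]
eef_rot: [-0.008, 0.719, 0.693, 0.039]
wrist_force: [0.1, 0.1, 0.0]
opening: 0.6
```

```bash
python3 st.py;  python3 - <<'E'
from h import *
c=camera("scene"); crop(c,(300,188),50,"sc10")
E
```

```text
t 9.15 rest xy [0.0004 0.0332 0.1649] jaw deg in rest -0.37 toolz [ 0.044  0.066 -0.997] F [0.1 0.1 0. ] T [-0.07  0.01 -0.03] q [-0.222  0.094  1.849  0.08   1.171 -0.216] 0.5995073314526356
```

View pics/sc10.png

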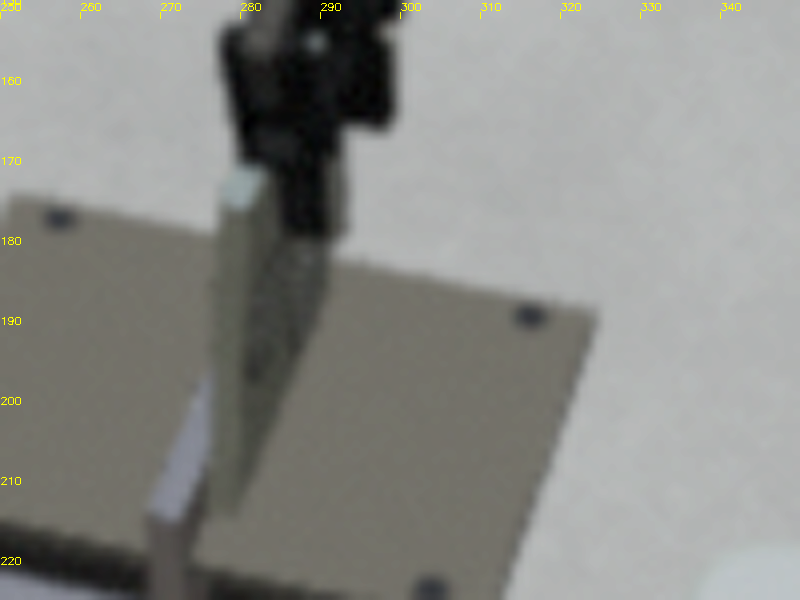

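Call:
drive_tool(
  deltas=[
    [[0, 0.001, 0], 0],
    [[0, 0.001, 0], 0],
    [[0, 0.001, 0], 0],
    [[0, 0.001, 0], 0],
    [[0, 0, 0], 0],
    [[0, 0, 0], 0],
  ],
)

```text
time_s: 9.8
eef_pos: [0.5172, 0.0325, 0.1649]
eef_rot: [-0.008, 0.719, 0.694, 0.039]
wrist_force: [0.3, 0.6, 0.0]
opening: 0.6
```

```bash
python3 st.py;  python3 - <<'E'
from h import *
c=camera("scene"); crop(c,(300,188),50,"sc11")
E
```

```text
t 9.8 rest xy [0.0002 0.0379 0.1649] jaw deg in rest -0.35 toolz [ 0.044  0.066 -0.997] F [0.3 0.6 0. ] T [0.01 0.05 0.05] q [-0.213  0.094  1.849  0.08   1.171 -0.207] 0.6001476709268996
```

View pics/sc11.png

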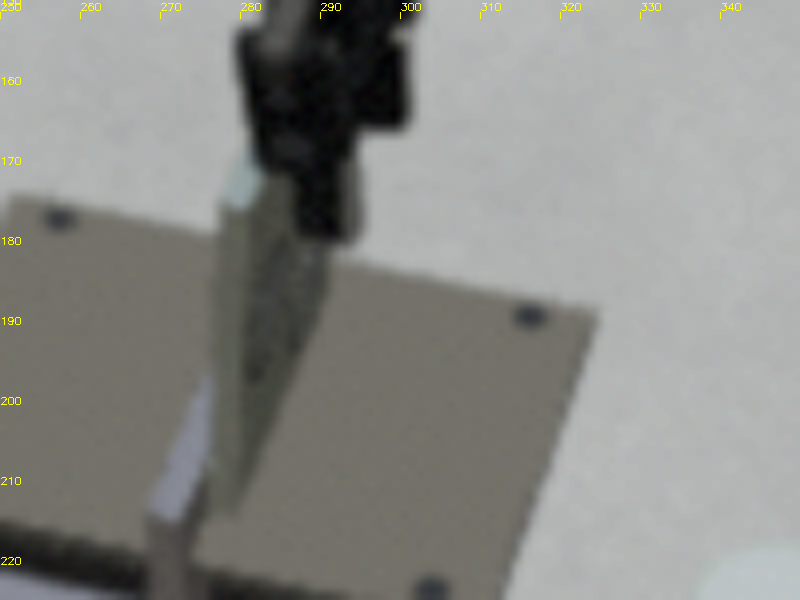

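Call:
drive_tool(
  deltas=[
    [[0, 0.004, 0], 0],
    [[0, 0.008, 0], 0],
    [[0, 0.012, 0.01], 0],
    [[0, 0.012, 0.03], 0],
    [[0, 0, 0.045], 0],
    [[0, 0, 0.045], 0],
    [[0, 0, 0.02], 0],
    [[0, 0, 0], 0],
  ],
)

```text
time_s: 10.65
eef_pos: [0.5141, 0.0761, 0.3229]
eef_rot: [-0.01, 0.719, 0.694, 0.039]
wrist_force: [-0.2, 0.6, -0.7]
opening: 0.601
```

```bash
python3 st.py
```

```text
t 10.65 rest xy [-0.0043  0.0813  0.3229] jaw deg in rest -0.24 toolz [ 0.042  0.067 -0.997] F [-0.2  0.6 -0.7] T [-0.1   0.01 -0.01] q [-0.127 -0.046  1.665  0.073  1.489 -0.098] 0.600970052176894
```

Call:
drive_tool(
  deltas=[
    [[0, 0, 0], 0.143],
    [[0, 0, 0], 0.143],
    [[0, 0, 0], 0.143],
    [[0, 0, 0], 0.143],
    [[0, 0, 0], 0.143],
    [[0, 0, 0], 0.143],
    [[0, 0, 0], 0.143],
    [[0, 0, 0], 0.143],
    [[0, 0, 0], 0.143],
    [[0, 0, 0], 0.143],
  ],
)

```text
time_s: 11.65
eef_pos: [0.5083, 0.0829, 0.3119]
eef_rot: [-0.041, 0.058, 0.997, 0.02]
wrist_force: [-0.7, 0.5, -0.3]
opening: 0.597
```

Call:
drive_tool(
  deltas=[
    [[0, 0, 0], 0.07],
    [[0, -0.01, 0], 0.02],
    [[0, -0.015, 0], 0],
    [[0, -0.015, 0], 0],
    [[0, -0.01, 0], 0],
    [[0, -0.005, 0], 0],
    [[0, 0, 0], 0],
  ],
  gripper=0.7,
)

```text
time_s: 12.35
eef_pos: [0.5046, 0.0294, 0.3038]
eef_rot: [-0.048, 0.007, 0.999, 0.019]
wrist_force: [-0.8, -0.3, -0.1]
opening: 0.698
```

```bash
python3 st.py
```

```text
t 12.35 rest xy [-0.0123  0.0343  0.3038] jaw deg in rest 90.87 toolz [-0.095  0.039 -0.995] F [-0.8 -0.3 -0.1] T [-0.03 -0.03 -0.04] q [-0.19   0.039  1.62   0.02   1.584 -1.747] 0.698053457133032
```

Call:
drive_tool(
  deltas=[
    [[0.004, -0.008, -0.01], -0.015],
    [[0.003, -0.008, -0.015], 0],
    [[0.003, -0.005, -0.02], 0],
    [[0, -0.002, -0.015], 0],
    [[0, 0, -0.01], 0],
    [[0, 0, -0.005], 0],
    [[0, 0, 0], 0],
  ],
)

```text
time_s: 13.05
eef_pos: [0.5146, 0.0044, 0.2206]
eef_rot: [-0.049, 0.016, 0.998, 0.02]
wrist_force: [-1.4, -1.4, 0.4]
opening: 0.701
```

```bash
python3 st.py;  python3 - <<'E'
from h import *
c=camera("scene"); crop(c,(300,178),60,"sc12"); c=camera("side"); crop(c,(258,172),80,"sd12")
E
```

```text
t 13.05 rest xy [-0.0015  0.0097  0.2206] jaw deg in rest 89.9 toolz [-0.096  0.041 -0.994] F [-1.4 -1.4  0.4] T [-0.08 -0.04 -0.05] q [-0.234  0.126  1.695  0.018  1.424 -1.776] 0.7006772480726886
```

View pics/sc12.png

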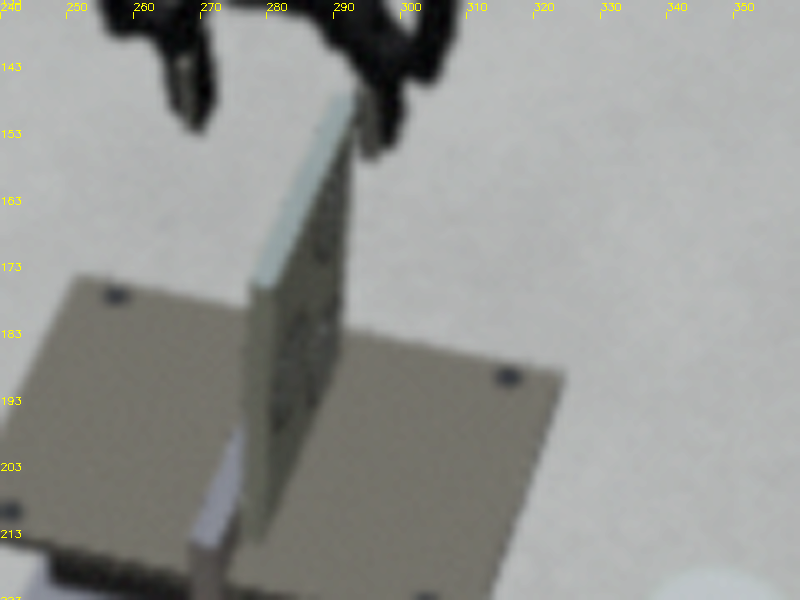

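View pics/sd12.png

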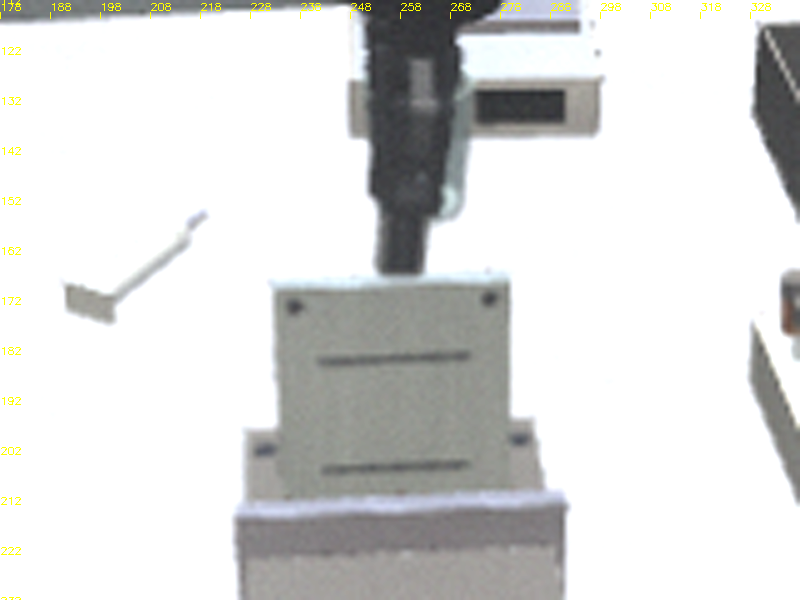

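Call:
drive_tool(
  deltas=[
    [[0, 0.002, -0.01], 0],
    [[0, 0, -0.012], 0],
    [[0, 0, -0.01], 0],
    [[0, 0, -0.006], 0],
    [[0, 0, -0.002], 0],
    [[0, 0, 0], 0],
  ],
)

```text
time_s: 13.75
eef_pos: [0.5159, 0.0069, 0.1797]
eef_rot: [-0.046, 0.015, 0.999, 0.019]
wrist_force: [0.8, -0.1, -0.4]
opening: 0.699
```

```bash
python3 st.py;  python3 - <<'E'
from h import *
c=camera("scene"); crop(c,(300,178),60,"sc13")
E
```

```text
t 13.75 rest xy [-0.0003  0.0122  0.1797] jaw deg in rest 89.97 toolz [-0.092  0.04  -0.995] F [ 0.8 -0.1 -0.4] T [ 0.01 -0.06  0.02] q [-0.229  0.169  1.734  0.019  1.338 -1.774] 0.6992924720299807
```

View pics/sc13.png

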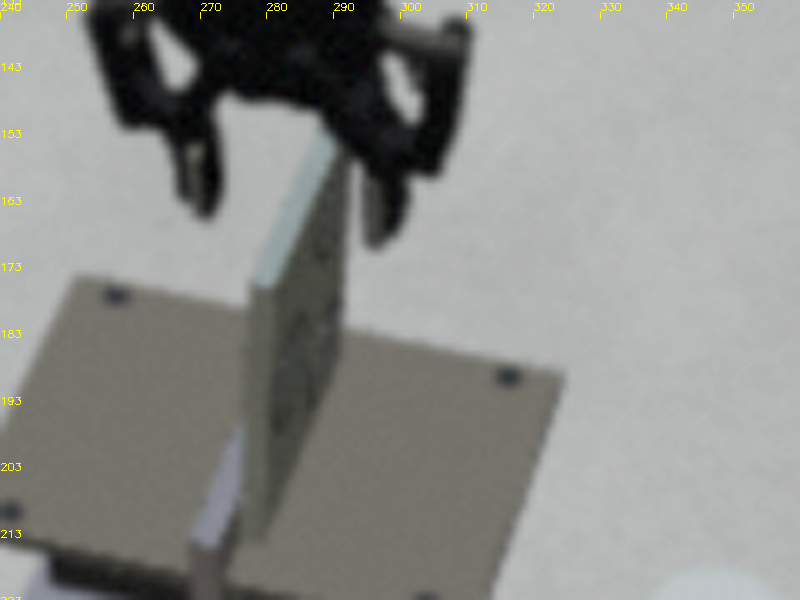

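Call:
drive_tool(
  deltas=[
    [[0, 0, -0.004], 0],
    [[0, 0, -0.004], 0],
    [[0, 0, 0], 0],
  ],
)

```text
time_s: 14.1
eef_pos: [0.5166, 0.0067, 0.1721]
eef_rot: [-0.045, 0.015, 0.999, 0.019]
wrist_force: [0.0, 0.5, -0.2]
opening: 0.705
```

Call:
drive_tool(
  deltas=[
    [[0, 0, 0], 0],
    [[0, 0, 0], 0],
    [[0, 0, 0], 0],
    [[0, 0, 0], 0],
    [[0, 0, 0], 0],
    [[0, 0, 0], 0],
    [[0, 0, 0], 0],
  ],
  gripper=0,
)

```text
time_s: 14.8
eef_pos: [0.5171, 0.0063, 0.1727]
eef_rot: [-0.045, 0.015, 0.999, 0.019]
wrist_force: [0.5, -0.4, -1.5]
opening: 0.106
```

```bash
python3 st.py;  python3 - <<'E'
from h import *
c=camera("scene"); crop(c,(300,178),60,"sc14")
E
```

```text
t 14.8 rest xy [0.0009 0.0116 0.1727] jaw deg in rest 89.97 toolz [-0.089  0.039 -0.995] F [ 0.5 -0.4 -1.5] T [-0.14 -0.05  0.09] q [-0.229  0.177  1.739  0.018  1.321 -1.774] 0.10631613311619868
```

View pics/sc14.png

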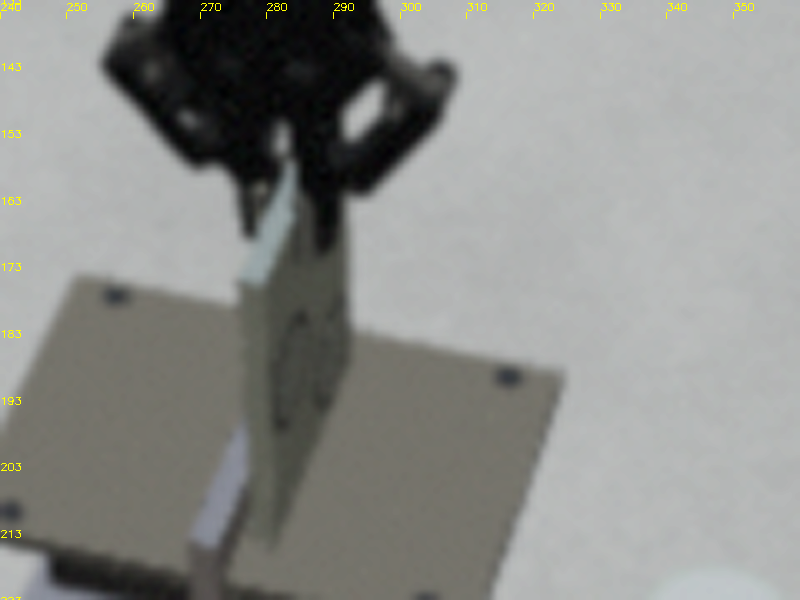

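Call:
drive_tool(
  deltas=[
    [[0, 0, 0.004], 0],
    [[0, 0, 0.007], 0],
    [[0, 0, 0.007], 0],
    [[0, 0, 0.007], 0],
    [[0, 0, 0.007], 0],
    [[0, 0, 0.006], 0],
    [[0, 0, 0.003], 0],
    [[0, 0, 0], 0],
  ],
)

```text
time_s: 15.65
eef_pos: [0.5161, 0.0068, 0.2166]
eef_rot: [-0.046, 0.015, 0.999, 0.019]
wrist_force: [0.5, 0.0, -3.2]
opening: 0.105
```

```bash
python3 st.py;  python3 - <<'E'
from h import *
c=camera("scene"); crop(c,(290,178),60,"sc15"); c=camera("side"); crop(c,(258,182),80,"sd15")
E
```

```text
t 15.65 rest xy [-1.000e-04  1.210e-02  2.166e-01] jaw deg in rest 89.96 toolz [-0.09   0.04  -0.995] F [ 0.5  0.  -3.2] T [-0.04 -0.16  0.02] q [-0.229  0.129  1.7    0.019  1.41  -1.773] 0.10526086298030347
```

View pics/sc15.png

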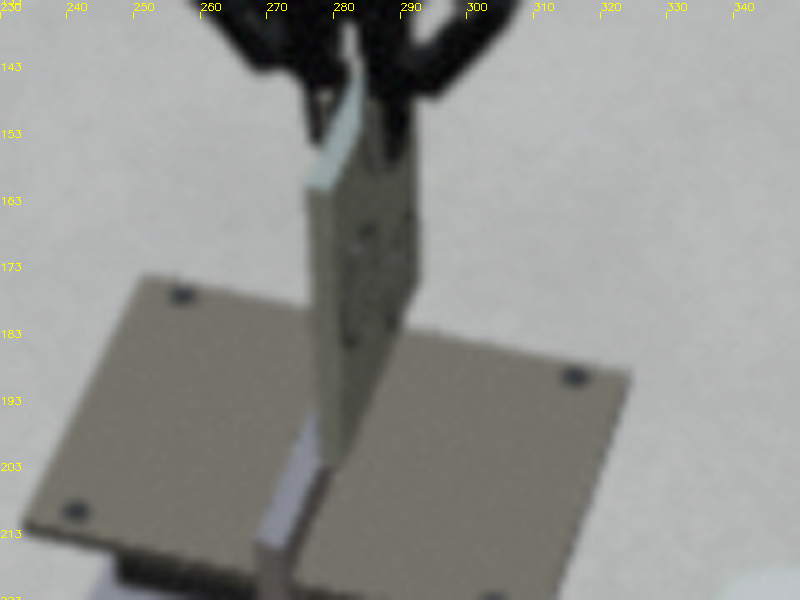

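View pics/sd15.png

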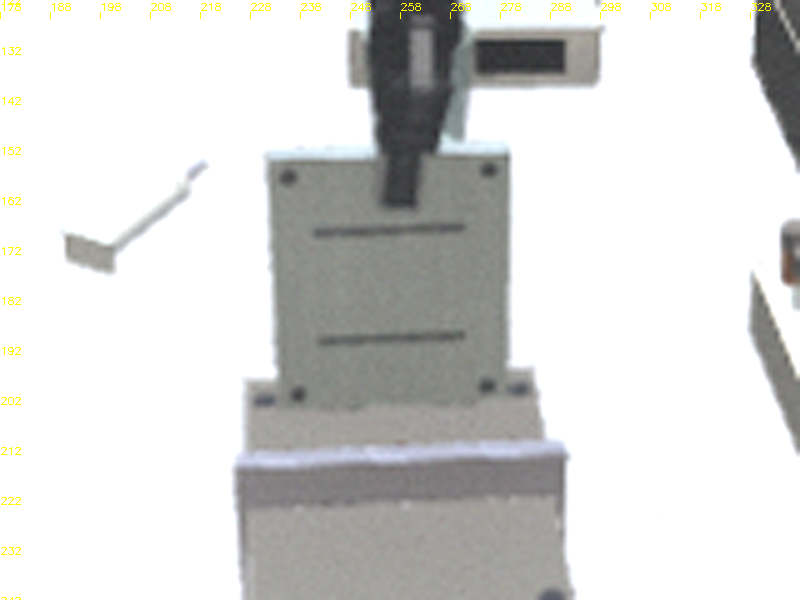

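Call:
drive_tool(
  deltas=[
    [[0, -0.004, 0], 0],
    [[0, -0.006, 0], 0],
    [[0, -0.007, 0], 0],
    [[0, -0.007, 0], 0],
    [[0, -0.005, 0], 0],
    [[0, -0.004, 0], 0],
    [[0, 0, 0], 0],
  ],
)

```text
time_s: 16.45
eef_pos: [0.5149, -0.0297, 0.2145]
eef_rot: [-0.047, 0.016, 0.999, 0.019]
wrist_force: [-0.1, 0.2, -3.9]
opening: 0.111
```

```bash
python3 st.py;  python3 - <<'E'
from h import *
c=camera("scene"); crop(c,(280,178),60,"sc16"); 
E
```

```text
t 16.45 rest xy [-1.000e-04 -2.440e-02  2.145e-01] jaw deg in rest 89.9 toolz [-0.094  0.04  -0.995] F [-0.1  0.2 -3.9] T [-0.04 -0.16 -0.  ] q [-0.295  0.135  1.698  0.011  1.41  -1.837] 0.11122002219939188
```

View pics/sc16.png

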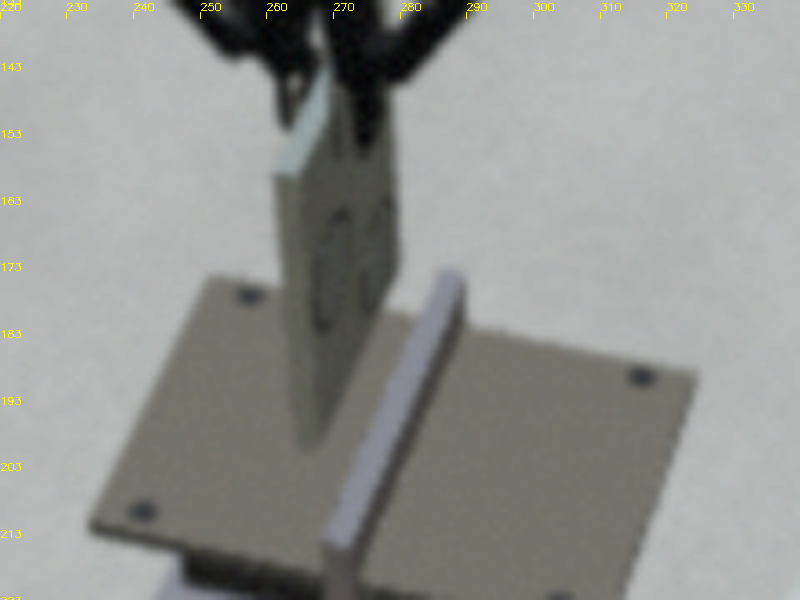

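Call:
drive_tool(
  deltas=[
    [[0, 0.001, -0.005], 0],
    [[0, 0.001, -0.008], 0],
    [[0, 0.001, -0.008], 0],
    [[0, 0, -0.007], 0],
    [[0, 0, -0.004], 0],
    [[0, 0, -0.001], 0],
    [[0, 0, 0], 0],
  ],
)

```text
time_s: 17.2
eef_pos: [0.514, -0.0248, 0.1773]
eef_rot: [-0.048, 0.015, 0.999, 0.02]
wrist_force: [-0.1, -0.1, -3.3]
opening: 0.11
```

```bash
python3 st.py
```

```text
t 17.2 rest xy [-0.0011 -0.0195  0.1773] jaw deg in rest 89.98 toolz [-0.096  0.041 -0.995] F [-0.1 -0.1 -3.3] T [-0.03 -0.09  0.02] q [-0.287  0.174  1.734  0.013  1.339 -1.831] 0.11031681072867827
```

Call:
drive_tool(
  deltas=[
    [[0, 0, -0.002], 0],
    [[0, 0, -0.001], 0],
    [[0, 0, -0.001], 0],
  ],
)

```text
time_s: 17.5
eef_pos: [0.5146, -0.025, 0.1738]
eef_rot: [-0.048, 0.015, 0.999, 0.02]
wrist_force: [0.3, 0.4, -3.8]
opening: 0.103
```

```bash
python3 st.py;  python3 - <<'E'
from h import *
c=camera("scene"); crop(c,(280,178),60,"sc17"); 
E
```

```text
t 17.5 rest xy [-0.0006 -0.0197  0.1738] jaw deg in rest 89.99 toolz [-0.095  0.041 -0.995] F [ 0.3  0.4 -3.8] T [-0.01 -0.11 -0.02] q [-0.287  0.178  1.736  0.013  1.33  -1.832] 0.10296180645911845
```

View pics/sc17.png

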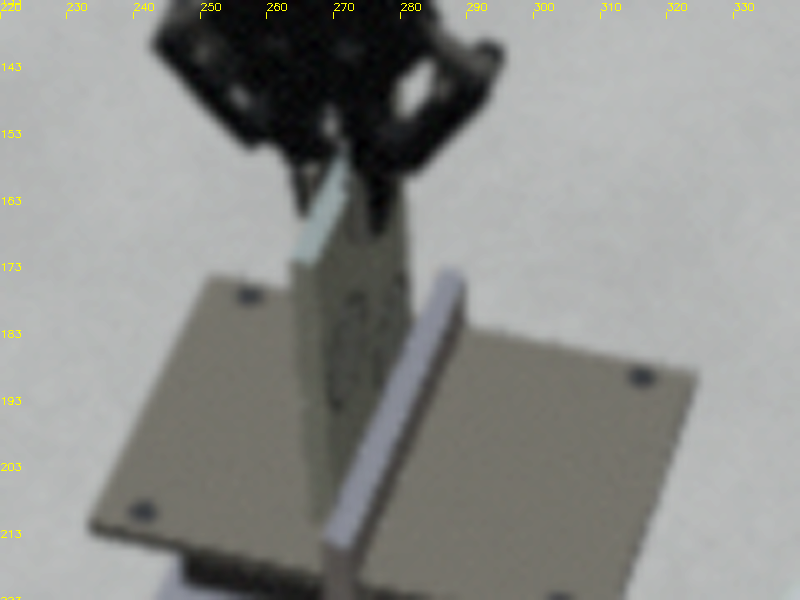

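Call:
drive_tool(
  deltas=[
    [[0, 0, -0.001], 0],
    [[0, 0, -0.001], 0],
  ],
)

```text
time_s: 17.75
eef_pos: [0.5148, -0.0252, 0.1728]
eef_rot: [-0.047, 0.015, 0.999, 0.02]
wrist_force: [-3.4, 0.6, 7.8]
opening: 0.103
```

Call:
drive_tool(
  deltas=[
    [[0, 0, -0.001], 0],
    [[0, 0, -0.001], 0],
  ],
)

```text
time_s: 17.95
eef_pos: [0.5149, -0.0252, 0.1728]
eef_rot: [-0.047, 0.015, 0.999, 0.02]
wrist_force: [-5.1, 0.3, 6.3]
opening: 0.104
```

Call:
drive_tool(
  deltas=[
    [[0, 0, 0], 0],
    [[0, 0, 0], 0],
    [[0, 0, 0], 0],
  ],
  gripper=0.2,
)

```text
time_s: 18.25
eef_pos: [0.5161, -0.0255, 0.1738]
eef_rot: [-0.046, 0.015, 0.999, 0.019]
wrist_force: [-0.0, 0.9, -0.2]
opening: 0.2
```

Call:
drive_tool(
  deltas=[
    [[0, 0, 0.003], 0],
    [[0, 0, 0.004], 0],
    [[0, 0, 0.003], 0],
    [[0, 0, 0], 0],
  ],
)

```text
time_s: 18.65
eef_pos: [0.5165, -0.0255, 0.1847]
eef_rot: [-0.045, 0.015, 0.999, 0.019]
wrist_force: [-0.4, 0.5, -0.7]
opening: 0.203
```

```bash
python3 st.py;  python3 - <<'E'
from h import *
c=camera("scene"); crop(c,(280,178),60,"sc18"); 
E
```

```text
t 18.65 rest xy [ 0.0014 -0.0202  0.1847] jaw deg in rest 90.0 toolz [-0.09   0.04  -0.995] F [-0.4  0.5 -0.7] T [-0.05 -0.08  0.01] q [-0.287  0.166  1.726  0.013  1.347 -1.831] 0.20305063285999803
```

View pics/sc18.png

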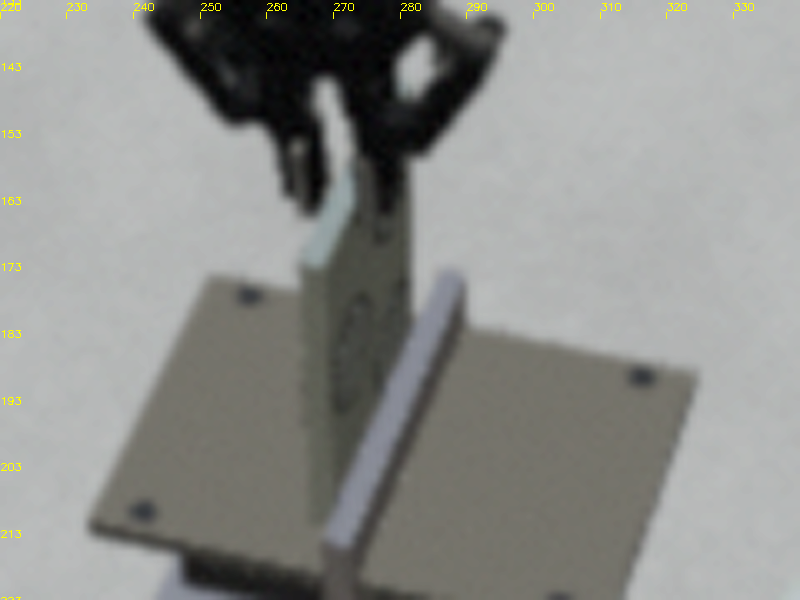

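Call:
drive_tool(
  deltas=[
    [[0, -0.003, 0], 0],
    [[0, -0.003, 0], 0],
    [[0, -0.003, 0], 0],
    [[0, -0.003, 0], 0],
    [[0, -0.002, 0], 0],
    [[0, 0, 0], 0],
  ],
)

```text
time_s: 19.3
eef_pos: [0.5162, -0.0412, 0.1841]
eef_rot: [-0.046, 0.015, 0.999, 0.019]
wrist_force: [0.9, 0.2, -0.3]
opening: 0.201
```

```bash
python3 st.py;  python3 - <<'E'
from h import *
c=camera("scene"); crop(c,(280,178),60,"sc19"); 
E
```

```text
t 19.3 rest xy [ 0.0015 -0.0359  0.1841] jaw deg in rest 89.98 toolz [-0.091  0.039 -0.995] F [ 0.9  0.2 -0.3] T [-0.06 -0.06 -0.  ] q [-0.315  0.169  1.723  0.01   1.347 -1.858] 0.2008528006922216
```

View pics/sc19.png

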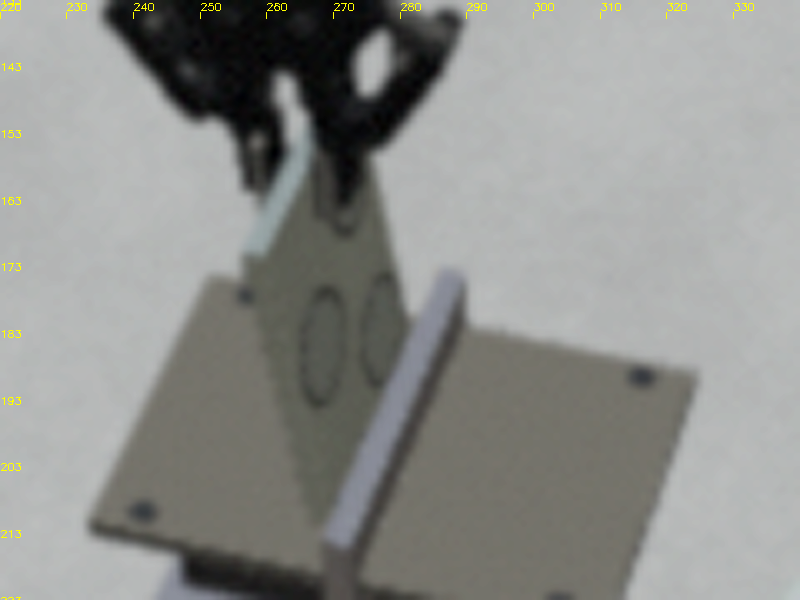

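Call:
drive_tool(
  deltas=[
    [[0, -0.004, 0], 0],
    [[0, -0.005, -0.001], 0],
    [[0, -0.006, -0.001], 0],
    [[0, -0.006, -0.001], 0],
    [[0, -0.006, -0.002], 0],
    [[0, -0.003, -0.002], 0],
    [[0, 0, 0], 0],
  ],
  gripper=0.3,
)

```text
time_s: 20.05
eef_pos: [0.5161, -0.0745, 0.1763]
eef_rot: [-0.046, 0.015, 0.999, 0.019]
wrist_force: [0.1, -0.8, -0.0]
opening: 0.302
```

```bash
python3 st.py;  python3 - <<'E'
from h import *
c=camera("scene"); crop(c,(270,178),60,"sc20"); c=camera("side"); crop(c,(258,192),80,"sd20")
E
```

```text
t 20.05 rest xy [ 0.0025 -0.0691  0.1763] jaw deg in rest 89.97 toolz [-0.091  0.039 -0.995] F [ 0.1 -0.8 -0. ] T [-0.15 -0.   -0.  ] q [-0.373  0.187  1.719  0.003  1.334 -1.914] 0.30235175761367705
```

View pics/sc20.png

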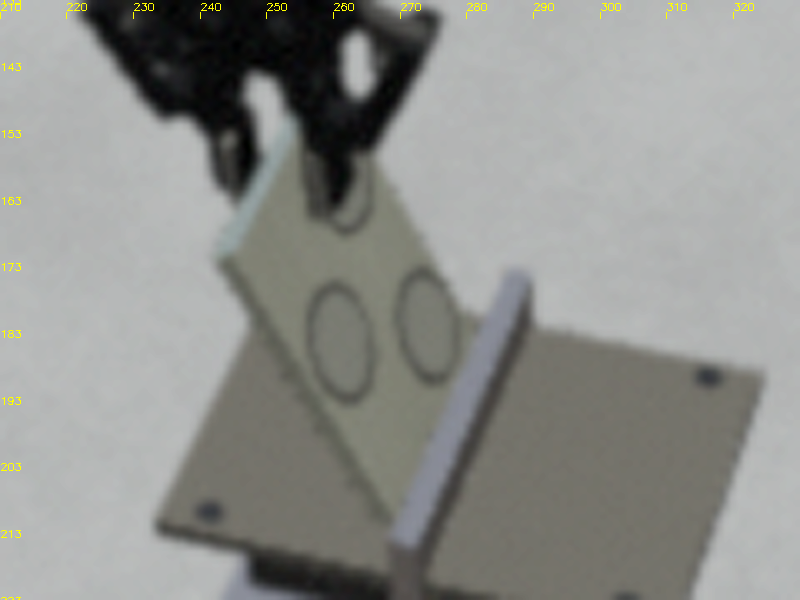

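View pics/sd20.png

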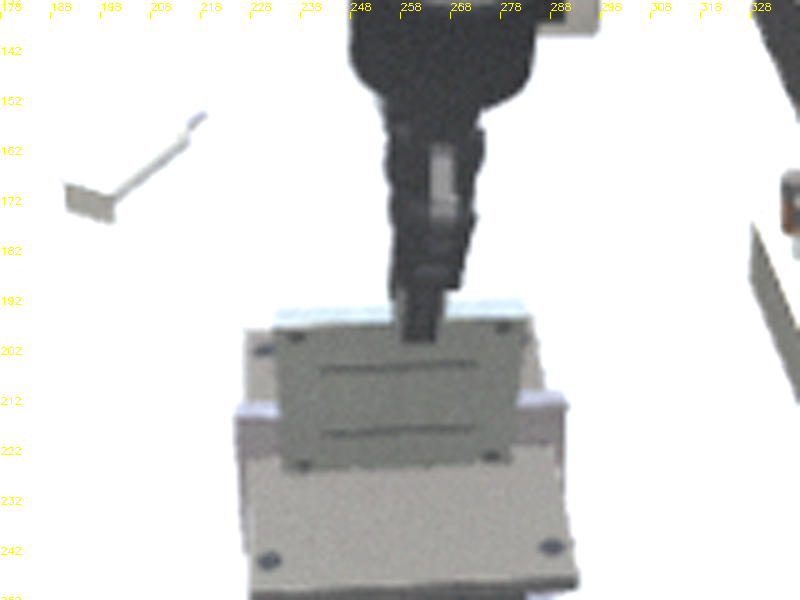

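Call:
drive_tool(
  deltas=[
    [[0, -0.003, -0.003], 0],
    [[0, -0.005, -0.004], 0],
    [[0, -0.005, -0.004], 0],
    [[0, -0.005, -0.005], 0],
    [[0, -0.004, -0.005], 0],
    [[0, -0.003, -0.004], 0],
    [[0, 0, 0], 0],
  ],
  gripper=0.5,
)

```text
time_s: 20.85
eef_pos: [0.5169, -0.1034, 0.1505]
eef_rot: [-0.045, 0.015, 0.999, 0.016]
wrist_force: [-0.5, -1.5, 1.6]
opening: 0.503
```

```bash
python3 st.py;  python3 - <<'E'
from h import *
c=camera("scene"); crop(c,(270,178),60,"sc21"); c=camera("side"); crop(c,(258,192),80,"sd21")
E
```

```text
t 20.85 rest xy [ 0.0042 -0.098   0.1505] jaw deg in rest 90.01 toolz [-0.089  0.034 -0.995] F [-0.5 -1.5  1.6] T [-0.43  0.06 -0.01] q [-0.42   0.229  1.726 -0.005  1.281 -1.959] 0.5033010979068785
```

View pics/sc21.png

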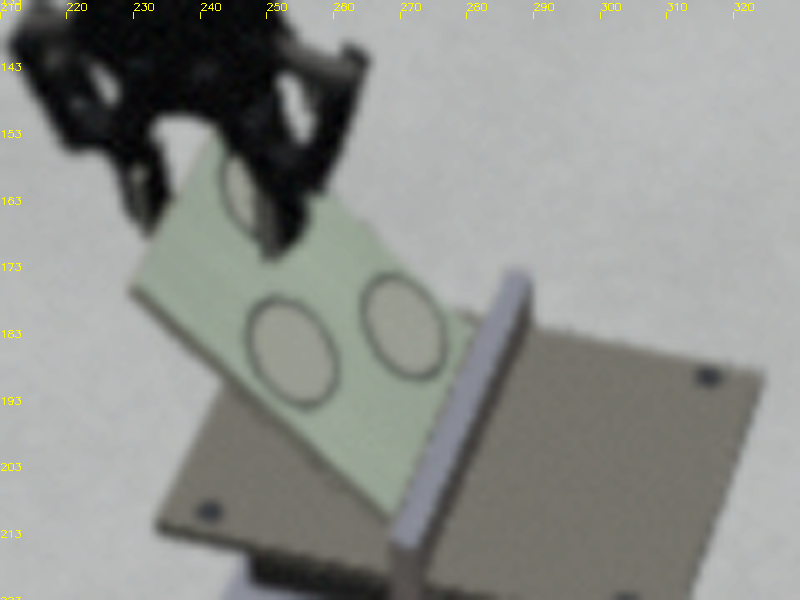

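View pics/sd21.png

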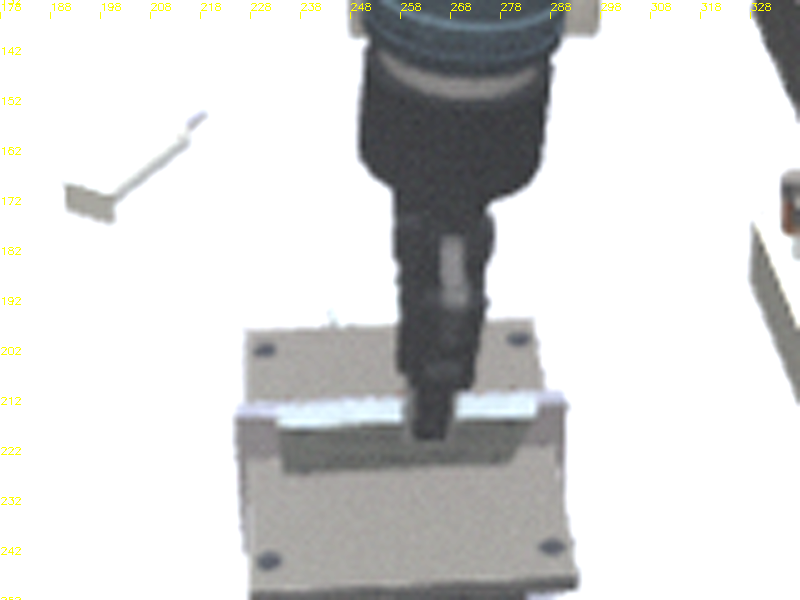

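Call:
drive_tool(
  deltas=[
    [[0, 0.002, -0.001], 0],
    [[0, 0.002, -0.002], 0],
    [[0, 0.001, -0.002], 0],
  ],
  gripper=0.6,
)

```text
time_s: 21.25
eef_pos: [0.5177, -0.0976, 0.1462]
eef_rot: [-0.044, 0.015, 0.999, 0.016]
wrist_force: [-0.5, -4.3, 2.9]
opening: 0.6
```

Call:
drive_tool(
  deltas=[
    [[0, 0.002, -0.003], 0],
    [[0, 0.002, -0.003], 0],
    [[0, 0.001, -0.003], 0],
    [[0, 0, 0], 0],
  ],
  gripper=0.7,
)

```text
time_s: 21.65
eef_pos: [0.5183, -0.0984, 0.1394]
eef_rot: [-0.043, 0.014, 0.999, 0.009]
wrist_force: [-0.6, -1.7, 0.3]
opening: 0.696
```

```bash
python3 st.py;  python3 - <<'E'
from h import *
c=camera("scene"); crop(c,(270,178),60,"sc22"); c=camera("side"); crop(c,(258,202),60,"sd22")
E
```

```text
t 21.65 rest xy [ 0.0054 -0.093   0.1394] jaw deg in rest 90.14 toolz [-0.085  0.02  -0.996] F [-0.6 -1.7  0.3] T [-0.29  0.14 -0.01] q [-0.403  0.24   1.738 -0.016  1.251 -1.94 ] 0.6964072796357722
```

View pics/sc22.png

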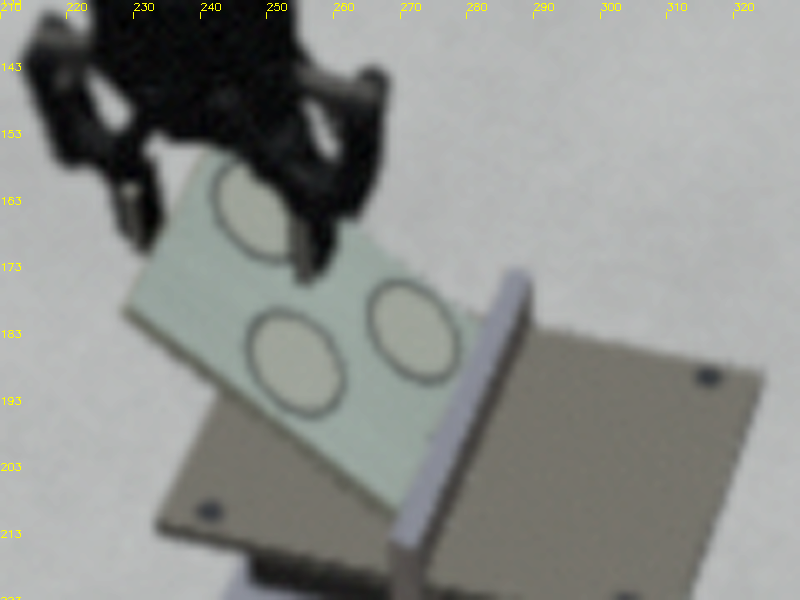

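View pics/sd22.png

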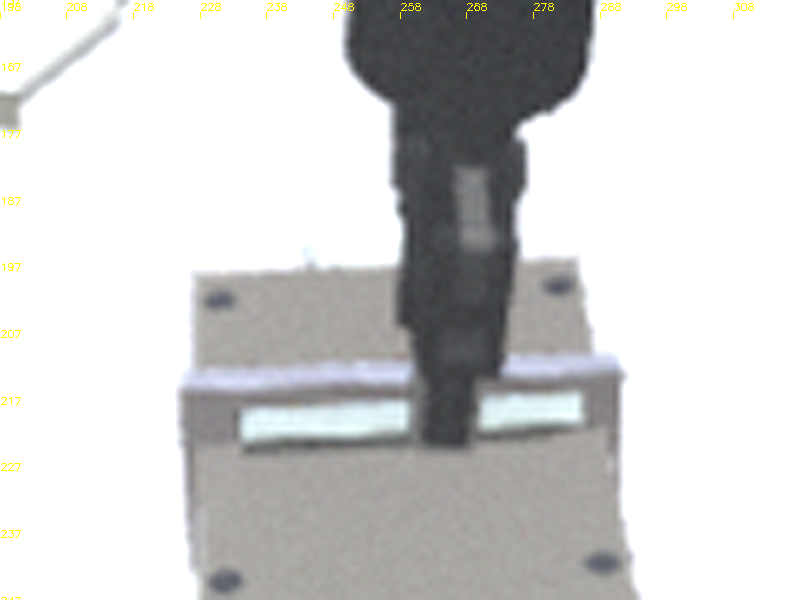

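Call:
drive_tool(
  deltas=[
    [[0, 0.002, -0.002], 0],
    [[0, 0.002, -0.002], 0],
    [[0, 0.002, -0.003], 0],
    [[0, 0.002, -0.003], 0],
  ],
)

```text
time_s: 22.15
eef_pos: [0.5194, -0.1011, 0.1342]
eef_rot: [-0.041, 0.014, 0.999, -0.002]
wrist_force: [-4.8, -15.0, 8.5]
opening: 0.702
```

```bash
python3 st.py;  python3 - <<'E'
from h import *
c=camera("side"); crop(c,(258,202),60,"sd23")
E
```

```text
t 22.15 rest xy [ 0.0067 -0.0957  0.1342] jaw deg in rest 90.21 toolz [-0.083 -0.003 -0.997] F [ -4.8 -15.    8.5] T [-2.66  0.95  0.13] q [-0.396  0.246  1.742 -0.036  1.23  -1.925] 0.7021358112985334
```

View pics/sd23.png

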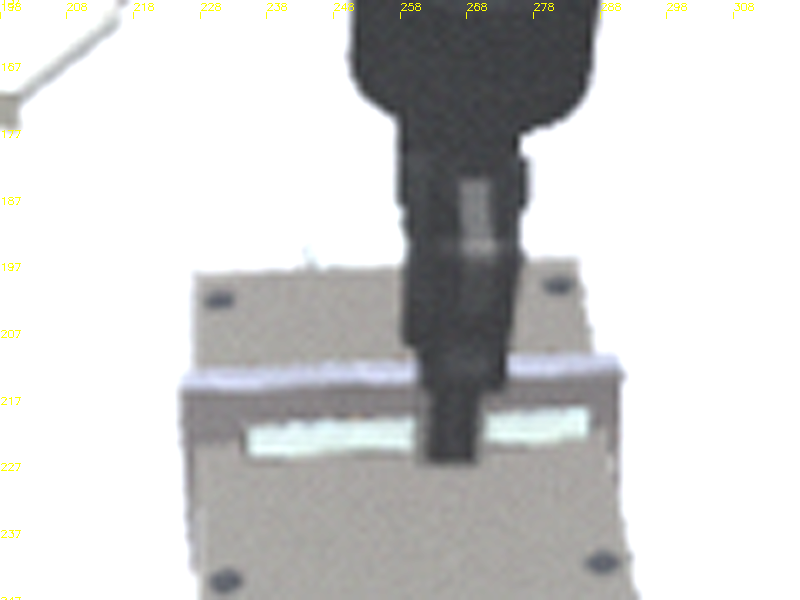

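Call:
drive_tool(
  deltas=[
    [[0, 0, 0.001], 0],
    [[0, 0.004, 0.005], 0],
    [[0, 0.004, 0.005], 0],
    [[0, 0.005, 0.005], 0],
    [[0, 0.005, 0.005], 0],
    [[0, 0.005, 0.004], 0],
  ],
)

```text
time_s: 22.8
eef_pos: [0.5179, -0.0787, 0.1598]
eef_rot: [-0.043, 0.015, 0.999, -0.004]
wrist_force: [-0.7, -5.7, 3.3]
opening: 0.7
```

```bash
python3 st.py;  python3 - <<'E'
from h import *
c=camera("scene"); crop(c,(270,178),60,"sc24"); c=camera("side"); crop(c,(258,202),60,"sd24")
E
```

```text
t 22.8 rest xy [ 0.0045 -0.0733  0.1598] jaw deg in rest 90.17 toolz [-0.086 -0.006 -0.996] F [-0.7 -5.7  3.3] T [-0.99  0.17  0.06] q [-0.355  0.204  1.735 -0.037  1.282 -1.885] 0.7001671001553489
```

View pics/sc24.png

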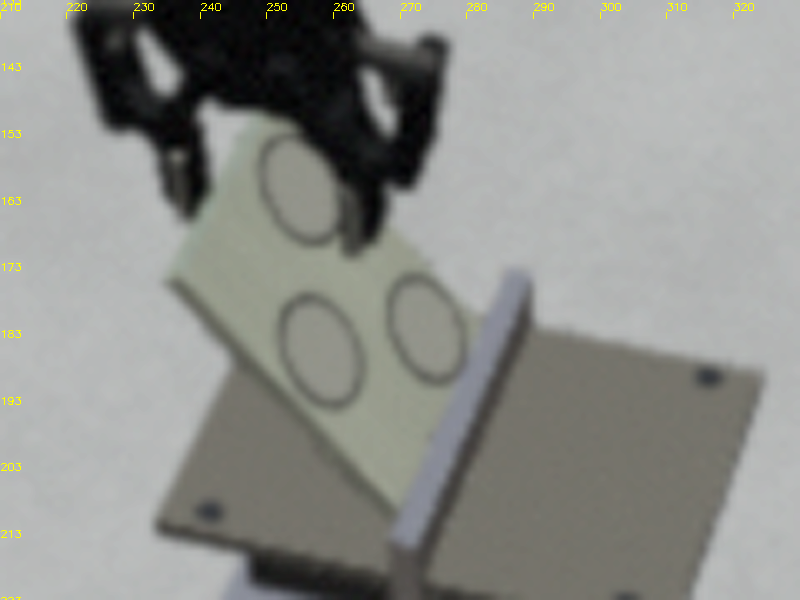

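View pics/sd24.png

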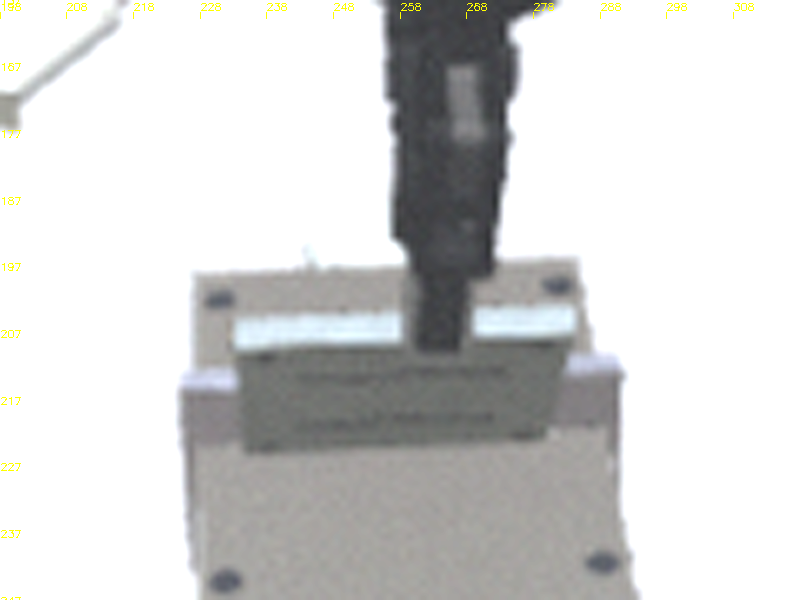

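Call:
drive_tool(
  deltas=[
    [[0, 0.005, 0.003], 0],
    [[0, 0.005, 0.003], 0],
    [[0, 0.006, 0.003], 0],
    [[0, 0.006, 0.002], 0],
    [[0, 0.005, 0], 0],
    [[0, 0.004, -0.002], 0],
  ],
)

```text
time_s: 23.5
eef_pos: [0.5181, -0.0444, 0.169]
eef_rot: [-0.043, 0.014, 0.999, -0.003]
wrist_force: [0.0, -1.3, 1.2]
opening: 0.701
```

```bash
python3 st.py;  python3 - <<'E'
from h import *
c=camera("scene"); crop(c,(270,178),60,"sc25"); c=camera("side"); crop(c,(258,202),60,"sd25")
E
```

```text
t 23.5 rest xy [ 0.0036 -0.039   0.169 ] jaw deg in rest 90.24 toolz [-0.086 -0.004 -0.996] F [ 0.  -1.3  1.2] T [-0.21 -0.11 -0.02] q [-0.296  0.185  1.737 -0.03   1.3   -1.829] 0.7010187555269658
```

View pics/sc25.png

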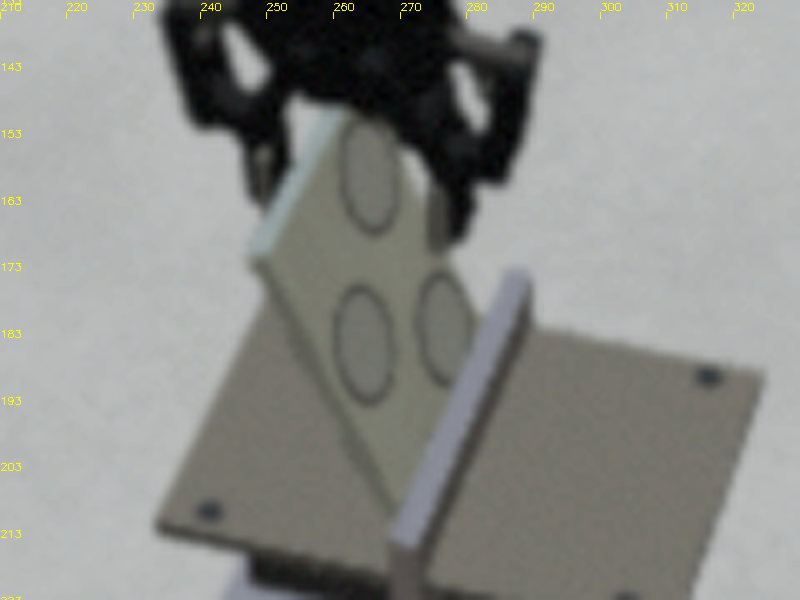

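View pics/sd25.png

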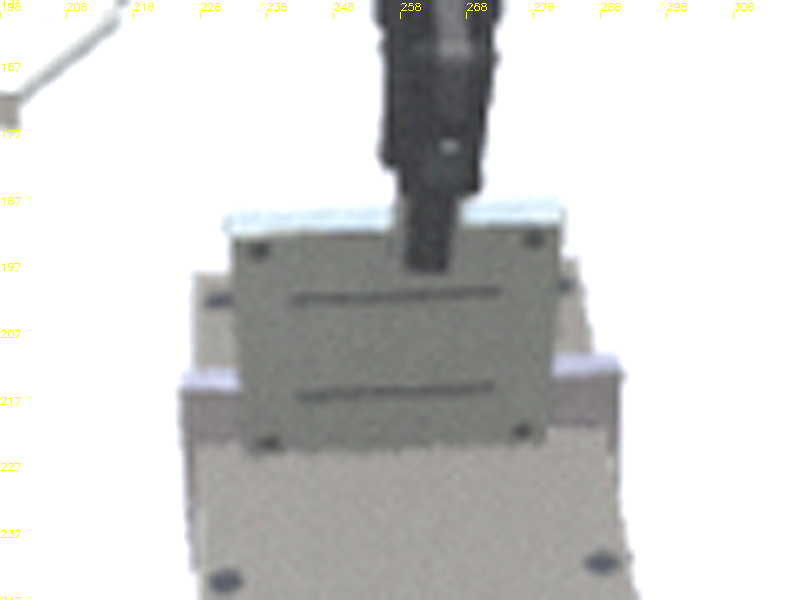

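Call:
drive_tool(
  deltas=[
    [[0, 0.002, -0.003], 0],
    [[0, 0.002, -0.003], 0],
    [[0, 0.002, -0.003], 0],
    [[0, 0, -0.003], 0],
    [[0, 0, -0.002], 0],
    [[0, 0, 0], 0],
  ],
  gripper=0.85,
)

```text
time_s: 24.2
eef_pos: [0.5167, -0.0374, 0.1516]
eef_rot: [-0.045, 0.014, 0.999, -0.002]
wrist_force: [0.8, -1.0, 0.4]
opening: 0.85
```

```bash
python3 st.py;  python3 - <<'E'
from h import *
c=camera("scene"); crop(c,(270,178),60,"sc26"); c=camera("side"); crop(c,(258,202),60,"sd26")
E
```

```text
t 24.2 rest xy [ 0.0019 -0.0321  0.1516] jaw deg in rest 90.25 toolz [-0.089 -0.003 -0.996] F [ 0.8 -1.   0.4] T [-0.13 -0.04  0.02] q [-0.284  0.205  1.752 -0.029  1.269 -1.818] 0.849741537217847
```

View pics/sc26.png

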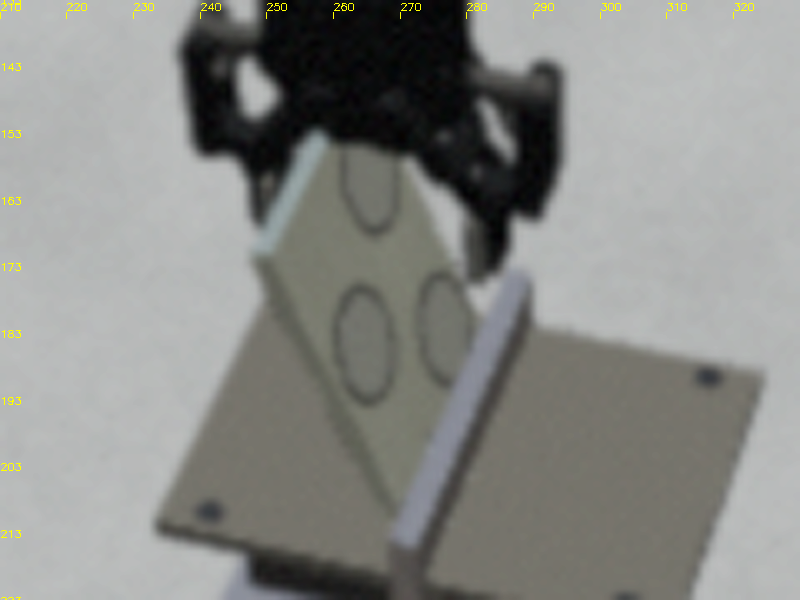

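View pics/sd26.png

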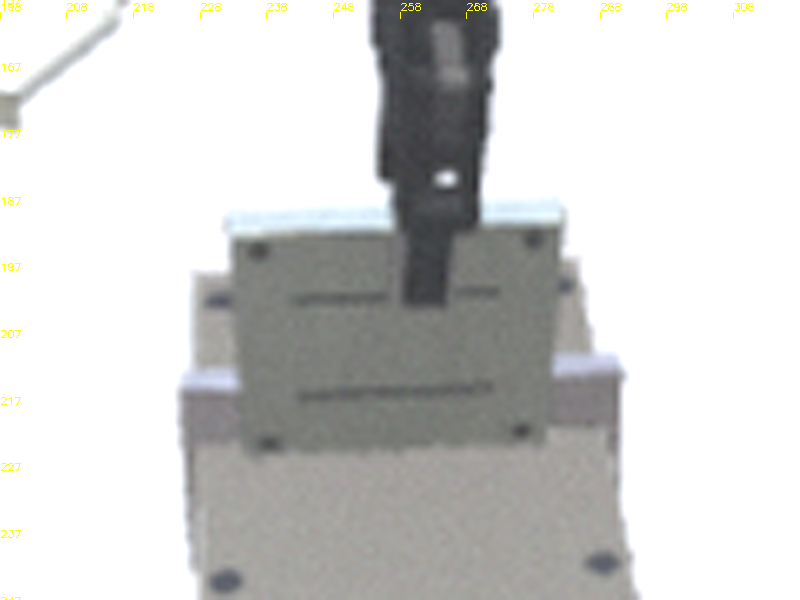

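Call:
drive_tool(
  deltas=[
    [[0.003, -0.0005, 0], -0.07],
    [[0.003, -0.001, 0], -0.07],
    [[0.003, -0.001, 0], -0.07],
    [[0.003, -0.001, 0], -0.07],
    [[0.003, -0.001, 0], -0.07],
  ],
)

```text
time_s: 24.8
eef_pos: [0.5312, -0.0416, 0.1518]
eef_rot: [-0.045, 0.194, 0.98, 0.007]
wrist_force: [0.6, -1.8, 0.2]
opening: 0.845
```

```bash
python3 st.py;  python3 - <<'E'
from h import *
c=camera("scene"); crop(c,(270,178),60,"sc27"); c=camera("side"); crop(c,(258,202),60,"sd27")
E
```

```text
t 24.8 rest xy [ 0.0166 -0.0358  0.1518] jaw deg in rest 69.47 toolz [-0.086  0.03  -0.996] F [ 0.6 -1.8  0.2] T [-0.09  0.04  0.05] q [-0.303  0.236  1.715  0.003  1.283 -1.485] 0.8451207550943711
```

View pics/sc27.png

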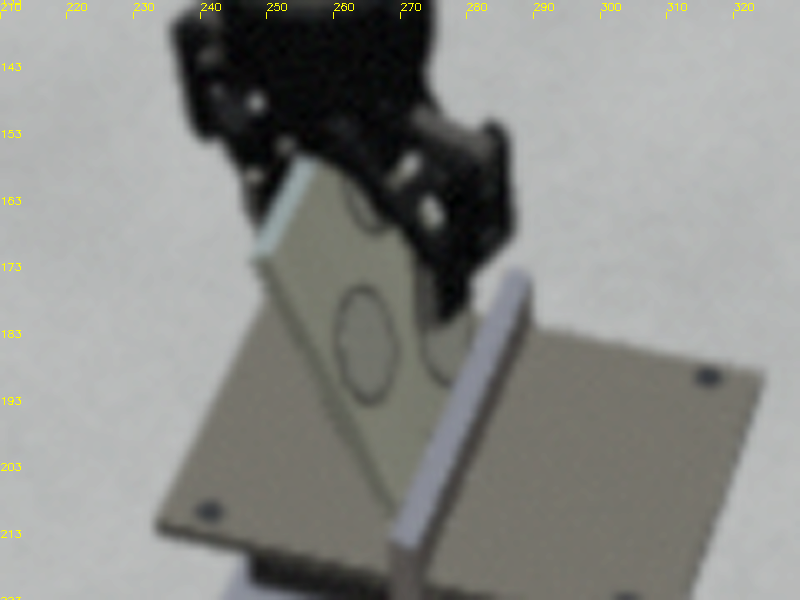

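View pics/sd27.png

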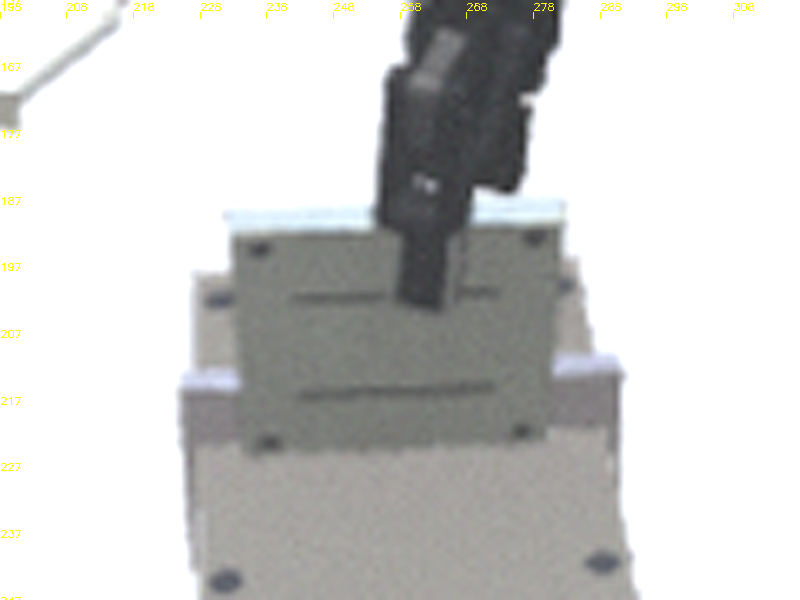

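Call:
drive_tool(
  deltas=[
    [[0.003, -0.0015, 0], -0.07],
    [[0.003, -0.0015, 0], -0.07],
    [[0.0025, -0.0015, 0], -0.07],
    [[0.0025, -0.002, 0], -0.07],
    [[0.0025, -0.002, 0], -0.07],
  ],
)

```text
time_s: 25.4
eef_pos: [0.544, -0.0498, 0.1517]
eef_rot: [-0.044, 0.361, 0.932, 0.014]
wrist_force: [-0.8, -1.4, 1.4]
opening: 0.849
```

```bash
python3 st.py;  python3 - <<'E'
from h import *
c=camera("scene"); crop(c,(270,178),60,"sc28"); c=camera("side"); crop(c,(258,202),60,"sd28")
E
```

```text
t 25.4 rest xy [ 0.0296 -0.0436  0.1517] jaw deg in rest 49.5 toolz [-0.072  0.059 -0.996] F [-0.8 -1.4  1.4] T [-0.13  0.02  0.05] q [-0.328  0.257  1.689  0.034  1.283 -1.171] 0.8489178468071452
```

View pics/sc28.png

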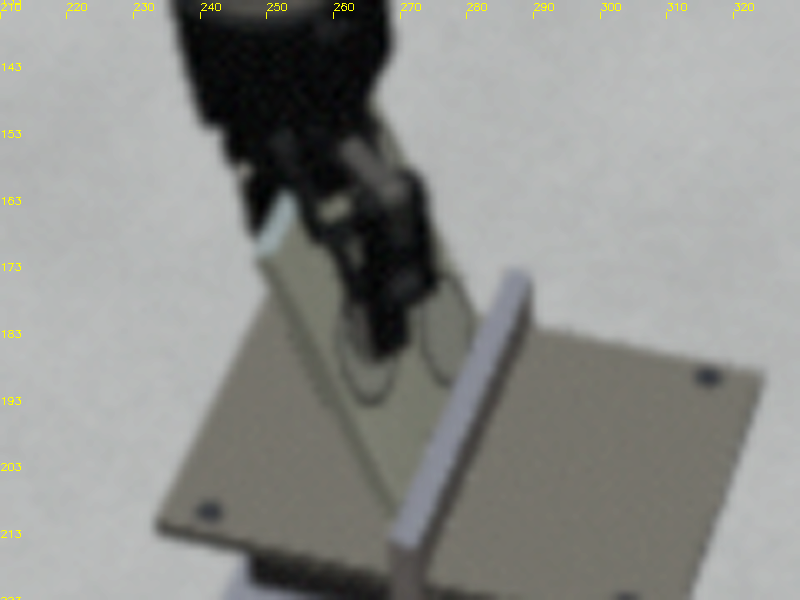

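View pics/sd28.png

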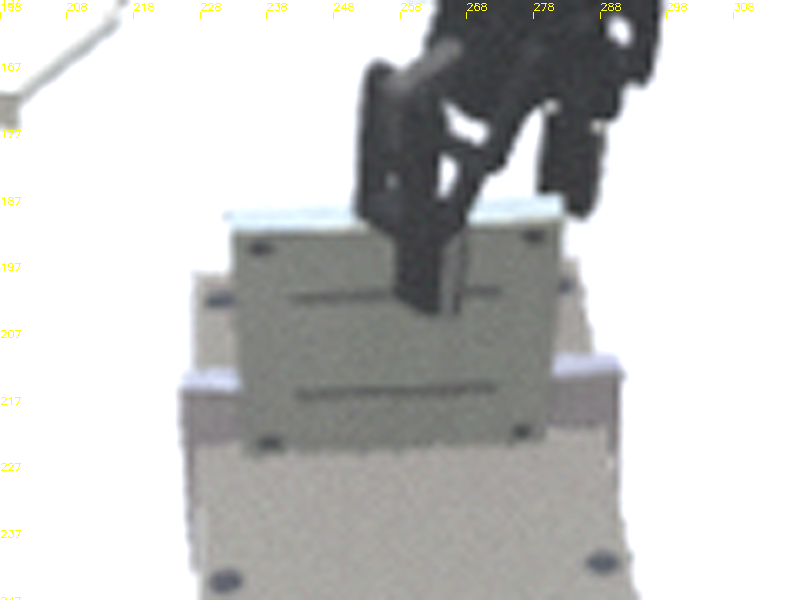

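Call:
drive_tool(
  deltas=[
    [[0.003, -0.002, 0], -0.07],
    [[0.003, -0.002, 0], -0.07],
    [[0.0025, -0.002, 0], -0.07],
    [[0.0025, -0.0025, 0], -0.07],
    [[0.0025, -0.0025, 0], -0.07],
  ],
)

```text
time_s: 26.0
eef_pos: [0.5564, -0.0601, 0.1516]
eef_rot: [-0.042, 0.514, 0.857, 0.022]
wrist_force: [-0.5, -0.3, -1.1]
opening: 0.852
```

```bash
python3 st.py;  python3 - <<'E'
from h import *
c=camera("scene"); crop(c,(270,178),60,"sc29"); c=camera("side"); crop(c,(258,202),60,"sd29")
E
```

```text
t 26.0 rest xy [ 0.0424 -0.0534  0.1516] jaw deg in rest 29.9 toolz [-0.049  0.08  -0.996] F [-0.5 -0.3 -1.1] T [-0.08  0.02  0.01] q [-0.354  0.273  1.67   0.061  1.274 -0.864] 0.8518221519002918
```

View pics/sc29.png

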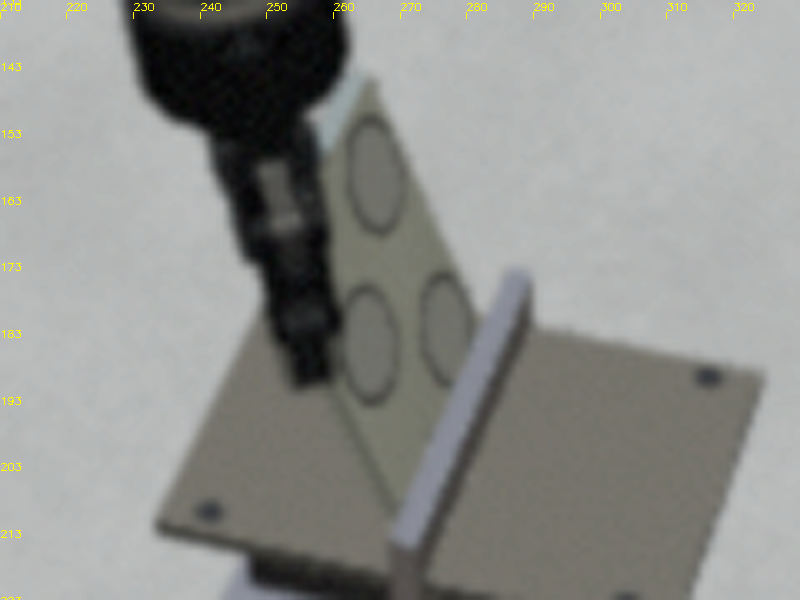

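View pics/sd29.png

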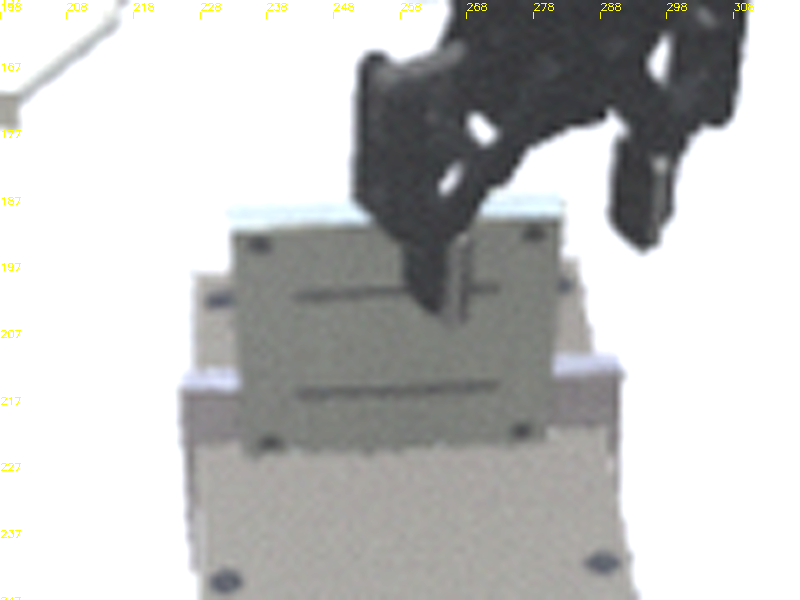

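Call:
drive_tool(
  deltas=[
    [[0.0015, -0.0025, 0], -0.07],
    [[0.001, -0.0025, 0], -0.07],
    [[0.001, -0.0025, 0], -0.07],
    [[0.001, -0.0025, 0], -0.07],
    [[0.0005, -0.0025, 0], -0.07],
    [[0.0005, -0.003, 0], -0.07],
    [[0, -0.003, 0], -0.06],
    [[0, -0.001, 0], -0.02],
    [[0, 0, 0], 0],
  ],
)

```text
time_s: 27.0
eef_pos: [0.5601, -0.0778, 0.1514]
eef_rot: [-0.036, 0.703, 0.71, 0.031]
wrist_force: [-0.3, -0.9, -0.0]
opening: 0.849
```

```bash
python3 st.py;  python3 - <<'E'
from h import *
c=camera("scene"); crop(c,(270,178),60,"sc30"); c=camera("side"); crop(c,(258,202),60,"sd30")
E
```

```text
t 27.0 rest xy [ 0.0465 -0.0711  0.1514] jaw deg in rest 2.44 toolz [-0.007  0.094 -0.996] F [-0.3 -0.9 -0. ] T [-0.11 -0.07  0.01] q [-0.397  0.26   1.685  0.089  1.24  -0.438] 0.8492661111802075
```

View pics/sc30.png

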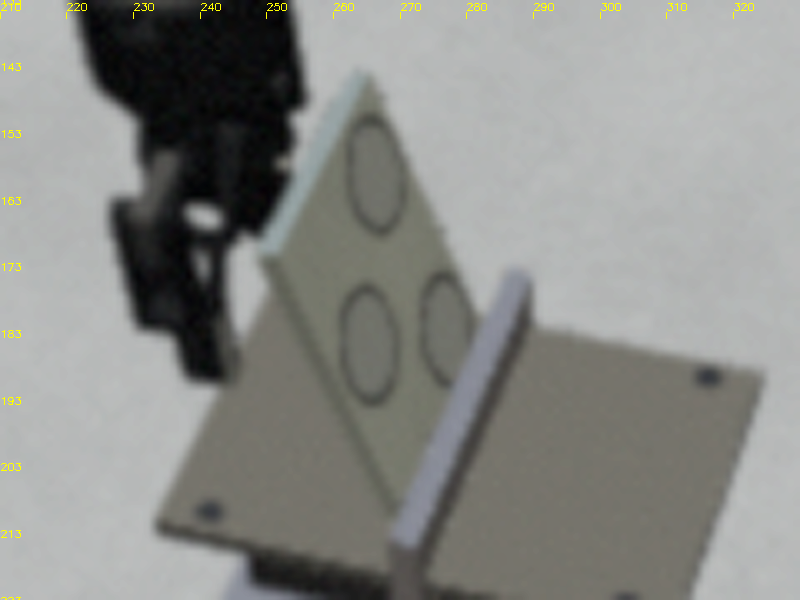

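View pics/sd30.png

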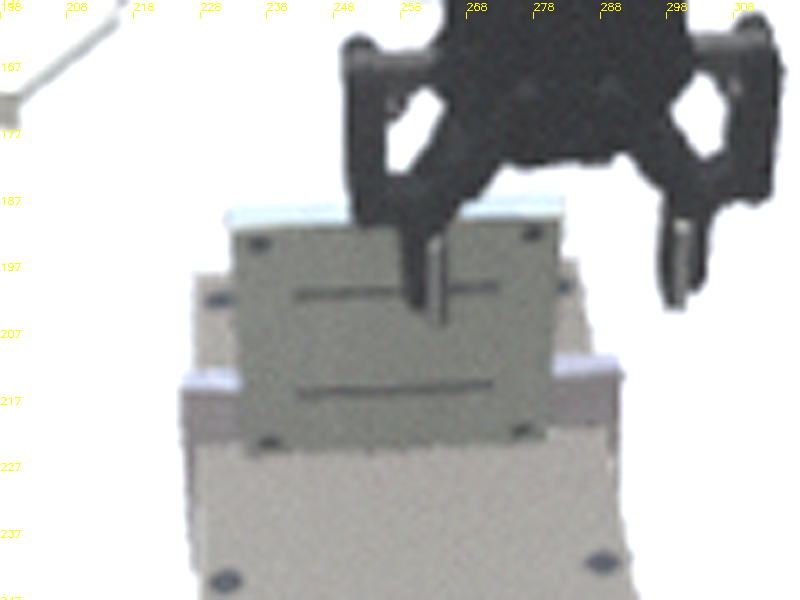

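Call:
drive_tool(
  deltas=[
    [[0, -0.001, 0], -0.02],
    [[0, -0.001, 0], -0.02],
    [[0, -0.003, -0.001], 0],
    [[0, -0.004, -0.002], 0],
    [[0, -0.004, -0.002], 0],
    [[0, -0.004, -0.002], 0],
    [[0, 0, 0], 0],
  ],
)

```text
time_s: 27.8
eef_pos: [0.5599, -0.0962, 0.1438]
eef_rot: [-0.035, 0.716, 0.696, 0.031]
wrist_force: [-0.6, -1.0, 0.5]
opening: 0.854
```

```bash
python3 st.py;  python3 - <<'E'
from h import *
c=camera("scene"); crop(c,(270,178),60,"sc31"); c=camera("side"); crop(c,(258,202),60,"sd31")
E
```

```text
t 27.8 rest xy [ 0.047  -0.0895  0.1438] jaw deg in rest 0.19 toolz [-0.004  0.094 -0.996] F [-0.6 -1.   0.5] T [-0.19  0.07  0.02] q [-0.427  0.275  1.684  0.089  1.226 -0.431] 0.8540111148747421
```

View pics/sc31.png

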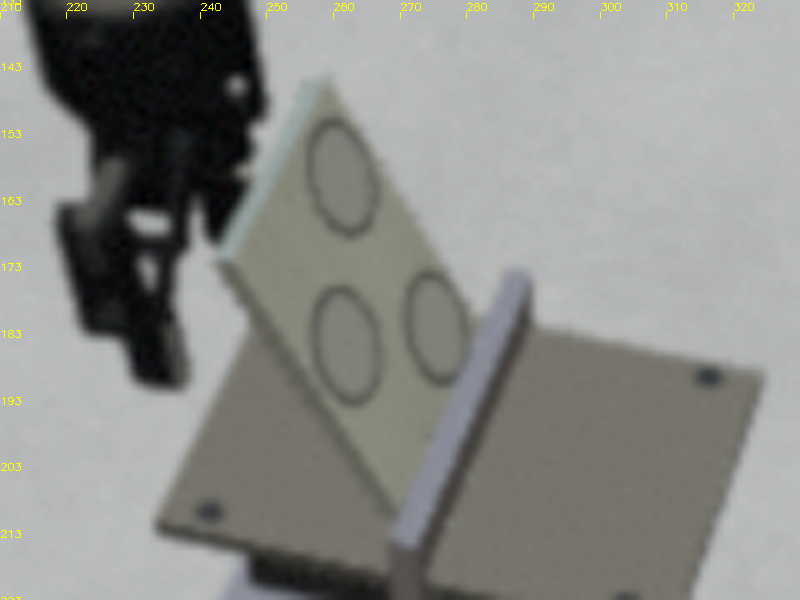

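View pics/sd31.png

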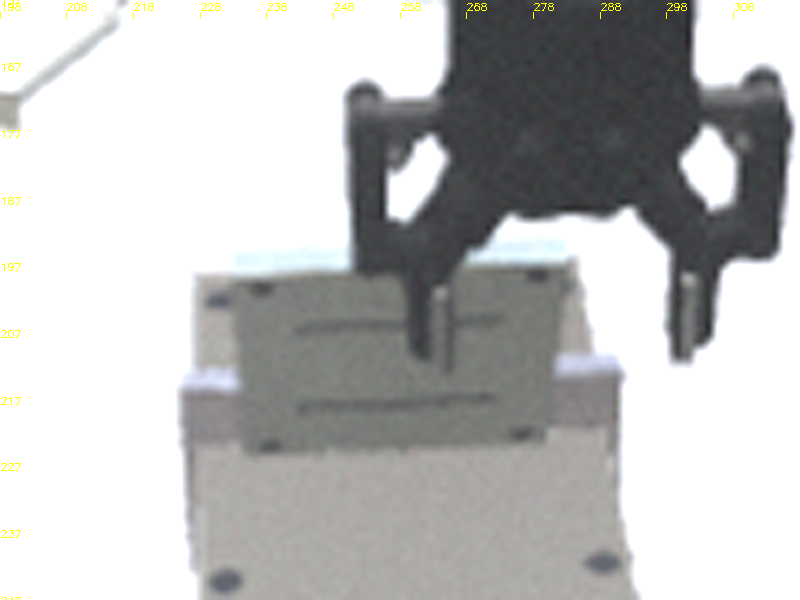

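Call:
drive_tool(
  deltas=[
    [[0, -0.004, -0.003], 0],
    [[0, -0.005, -0.003], 0],
    [[0, -0.005, -0.004], 0],
    [[0, -0.004, -0.004], 0],
    [[0, -0.004, -0.004], 0],
    [[0, -0.004, -0.004], 0],
    [[0, -0.003, -0.004], 0],
    [[0, 0, 0], 0],
  ],
)

```text
time_s: 28.7
eef_pos: [0.561, -0.1296, 0.1168]
eef_rot: [-0.033, 0.716, 0.696, 0.031]
wrist_force: [-1.2, -2.5, 1.5]
opening: 0.851
```

```bash
python3 st.py;  python3 - <<'E'
from h import *
c=camera("scene"); crop(c,(260,188),60,"sc32"); c=camera("side"); crop(c,(268,212),60,"sd32")
E
```

```text
t 28.7 rest xy [ 0.0491 -0.1228  0.1168] jaw deg in rest 0.19 toolz [-0.001  0.09  -0.996] F [-1.2 -2.5  1.5] T [-0.43  0.13  0.11] q [-0.479  0.326  1.679  0.086  1.18  -0.485] 0.8510295636341179
```

View pics/sc32.png

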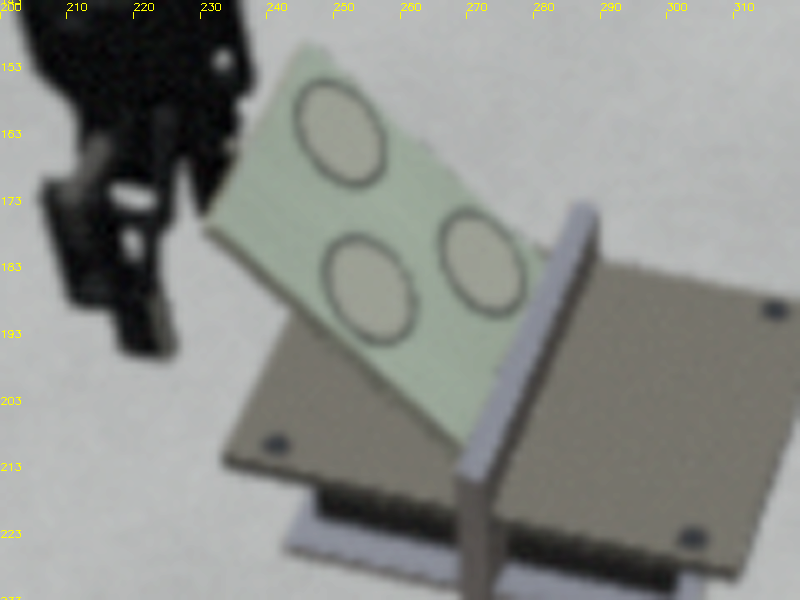

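View pics/sd32.png

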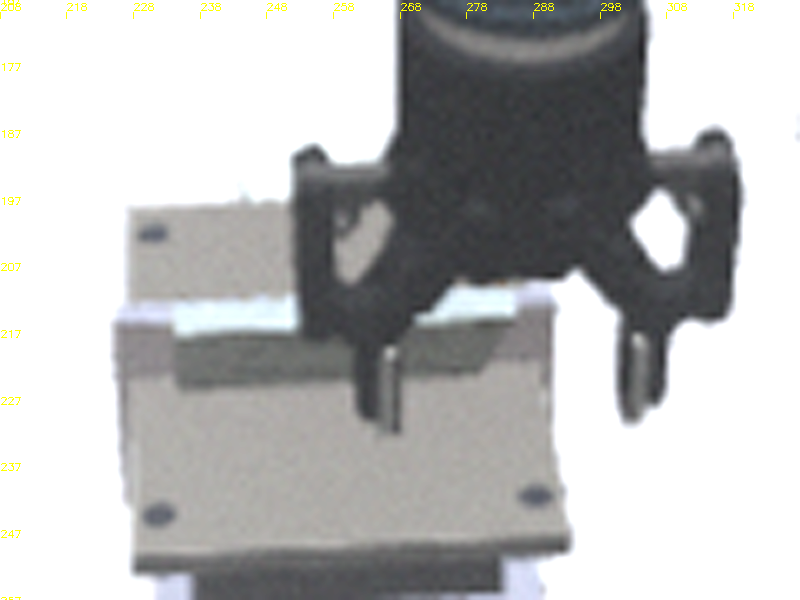

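Call:
drive_tool(
  deltas=[
    [[0, -0.004, -0.004], 0],
    [[0, -0.0035, -0.004], 0],
    [[0, -0.003, -0.004], 0],
    [[0, -0.003, -0.004], 0],
    [[0, -0.003, -0.004], 0],
    [[0, -0.0025, -0.004], 0],
    [[0, -0.002, -0.004], 0],
    [[0, 0, 0], 0],
  ],
)

```text
time_s: 29.6
eef_pos: [0.5608, -0.1505, 0.0858]
eef_rot: [-0.034, 0.716, 0.696, 0.032]
wrist_force: [-0.0, -1.2, -0.2]
opening: 0.853
```

```bash
python3 st.py;  python3 - <<'E'
from h import *
c=camera("scene"); crop(c,(260,188),60,"sc33"); c=camera("side"); crop(c,(268,222),60,"sd33")
E
```

```text
t 29.6 rest xy [ 0.0496 -0.1437  0.0858] jaw deg in rest 0.24 toolz [-0.001  0.092 -0.996] F [-0.  -1.2 -0.2] T [-0.28 -0.08  0.09] q [-0.512  0.381  1.677  0.088  1.131 -0.523] 0.852990989954888
```

View pics/sc33.png

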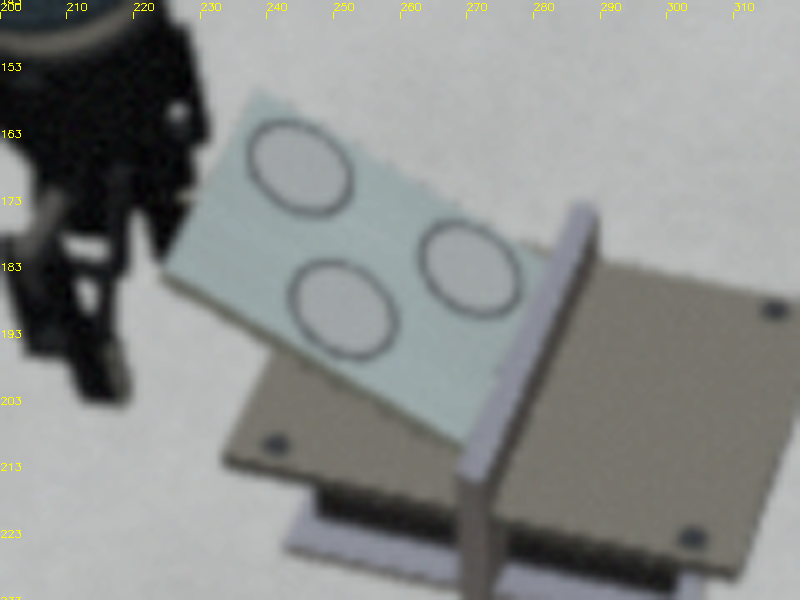

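View pics/sd33.png

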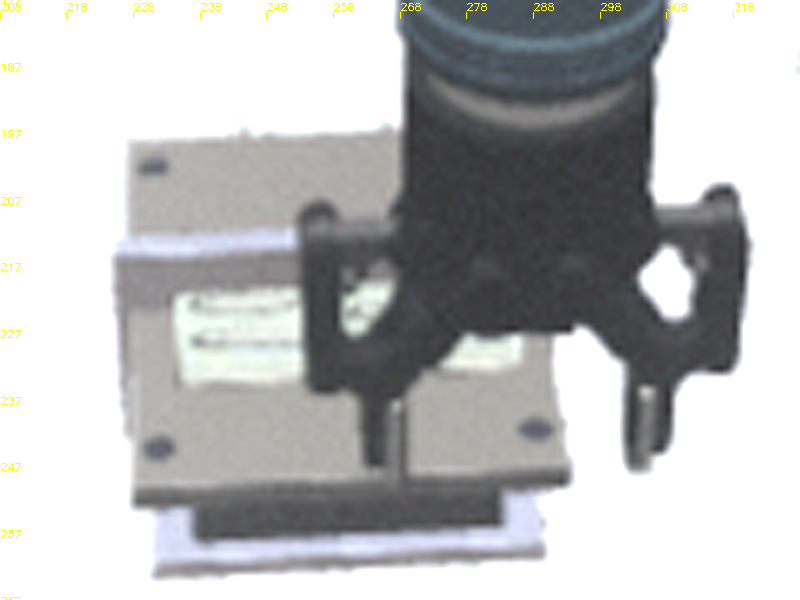

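Call:
drive_tool(
  deltas=[
    [[0, -0.0015, -0.003], 0],
    [[0, -0.0015, -0.003], 0],
    [[0, -0.001, -0.003], 0],
    [[0, -0.001, -0.003], 0],
    [[0, -0.001, -0.003], 0],
    [[0, -0.001, -0.003], 0],
  ],
)

```text
time_s: 30.3
eef_pos: [0.5614, -0.1574, 0.0675]
eef_rot: [-0.033, 0.716, 0.697, 0.032]
wrist_force: [-0.1, -0.9, -1.7]
opening: 0.85
```

```bash
python3 st.py;  python3 - <<'E'
from h import *
c=camera("scene"); crop(c,(260,188),60,"sc34"); c=camera("side"); crop(c,(268,222),60,"sd34")
E
```

```text
t 30.3 rest xy [ 0.0504 -0.1506  0.0675] jaw deg in rest 0.29 toolz [ 0.     0.092 -0.996] F [-0.1 -0.9 -1.7] T [-0.32 -0.05  0.04] q [-0.522  0.413  1.678  0.09   1.099 -0.537] 0.8500761778706354
```

View pics/sc34.png

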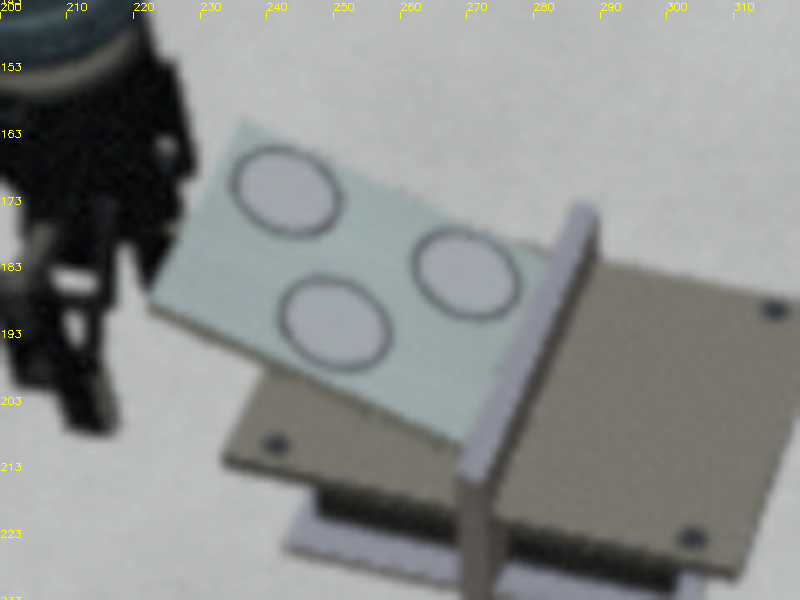

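View pics/sd34.png

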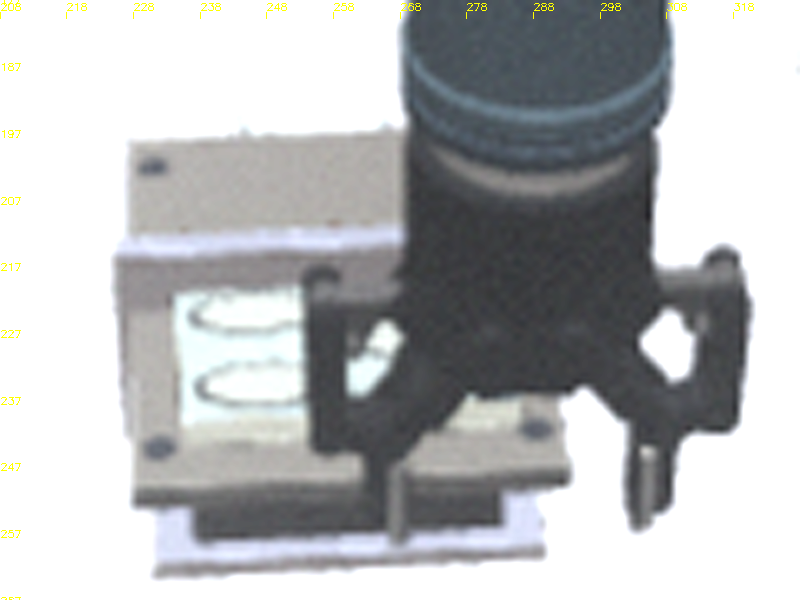

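Call:
drive_tool(
  deltas=[
    [[0, -0.0005, -0.003], 0],
    [[0, -0.0005, -0.003], 0],
    [[0, -0.0005, -0.003], 0],
    [[0, 0, -0.003], 0],
    [[0, 0, -0.003], 0],
  ],
)

```text
time_s: 30.9
eef_pos: [0.5616, -0.1603, 0.0518]
eef_rot: [-0.032, 0.716, 0.697, 0.032]
wrist_force: [-1.0, -6.5, -0.3]
opening: 0.849
```

```bash
python3 st.py;  python3 - <<'E'
from h import *
c=camera("scene"); crop(c,(260,188),60,"sc35")
E
```

```text
t 30.9 rest xy [ 0.0507 -0.1535  0.0518] jaw deg in rest 0.31 toolz [ 0.     0.09  -0.996] F [-1.  -6.5 -0.3] T [-0.71  0.08  0.2 ] q [-0.525  0.438  1.681  0.089  1.07  -0.543] 0.8494173430184138
```

View pics/sc35.png

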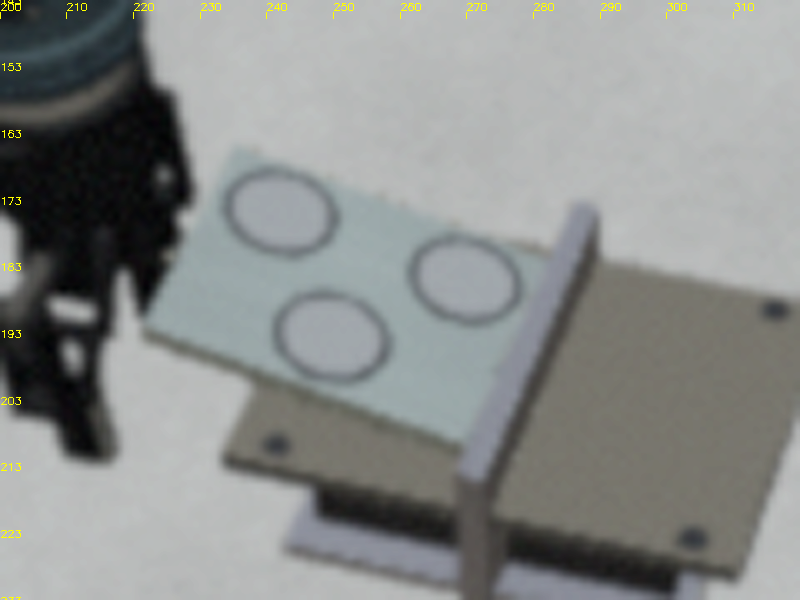

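Call:
drive_tool(
  deltas=[
    [[0, 0, -0.003], 0],
    [[0, 0, -0.003], 0],
    [[0, 0, -0.003], 0],
    [[0, 0, -0.003], 0],
  ],
)

```text
time_s: 31.35
eef_pos: [0.5614, -0.162, 0.0386]
eef_rot: [-0.031, 0.716, 0.697, 0.031]
wrist_force: [-0.2, -4.2, -0.6]
opening: 0.85
```

```bash
python3 st.py;  python3 - <<'E'
from h import *
c=camera("scene"); crop(c,(260,188),60,"sc36");c=camera("side"); crop(c,(268,222),60,"sd36")
E
```

```text
t 31.35 rest xy [ 0.0506 -0.1552  0.0386] jaw deg in rest 0.31 toolz [ 0.001  0.088 -0.996] F [-0.2 -4.2 -0.6] T [-0.68  0.06  0.22] q [-0.526  0.459  1.683  0.088  1.045 -0.546] 0.84984525096195
```

View pics/sc36.png

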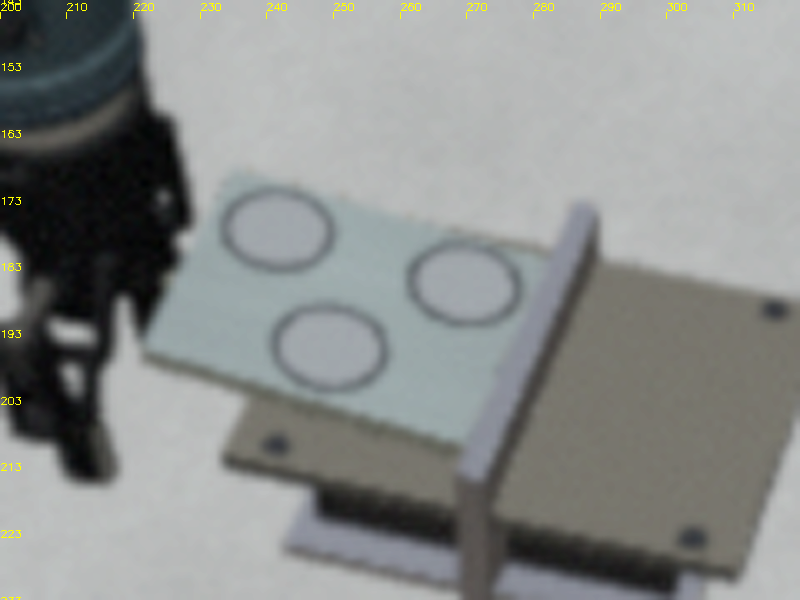

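View pics/sd36.png

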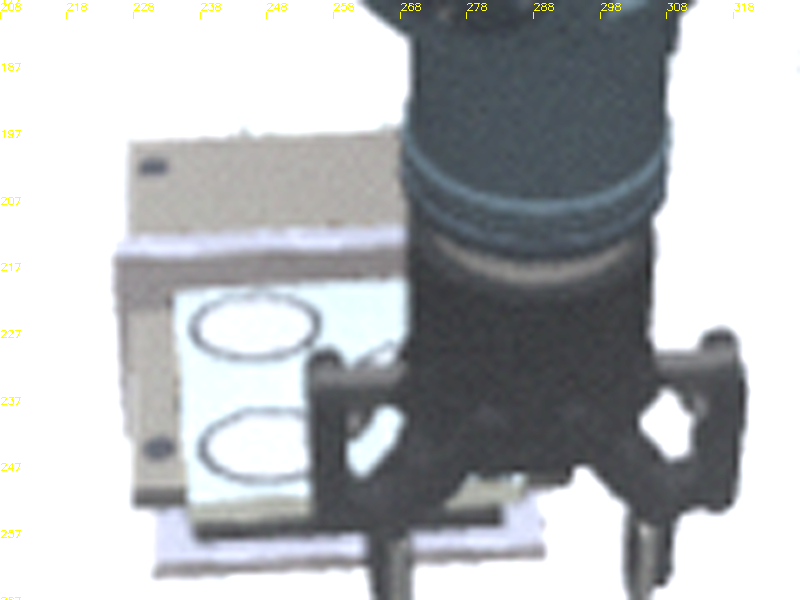

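Call:
drive_tool(
  deltas=[
    [[0, 0.0005, -0.002], 0],
    [[0, 0.0005, -0.002], 0],
    [[0, 0.0005, -0.002], 0],
    [[0, 0.0005, -0.002], 0],
  ],
)

```text
time_s: 31.85
eef_pos: [0.5609, -0.1624, 0.0295]
eef_rot: [-0.03, 0.715, 0.697, 0.029]
wrist_force: [-0.8, -7.2, -1.3]
opening: 0.851
```

Call:
drive_tool(
  deltas=[
    [[0, 0.0005, -0.002], 0],
    [[0, 0.0005, -0.002], 0],
  ],
)

```text
time_s: 32.05
eef_pos: [0.5607, -0.1625, 0.025]
eef_rot: [-0.03, 0.715, 0.698, 0.028]
wrist_force: [-2.0, -6.1, -1.5]
opening: 0.85
```

```bash
python3 st.py;  python3 - <<'E'
from h import *
c=camera("scene"); crop(c,(260,188),60,"sc37");c=camera("side"); crop(c,(268,222),60,"sd37")
E
```

```text
t 32.05 rest xy [ 0.0499 -0.1557  0.025 ] jaw deg in rest 0.38 toolz [-0.     0.082 -0.997] F [-2.  -6.1 -1.5] T [-0.88  0.09  0.3 ] q [-0.525  0.479  1.687  0.083  1.018 -0.545] 0.8504001804341882
```

View pics/sc37.png

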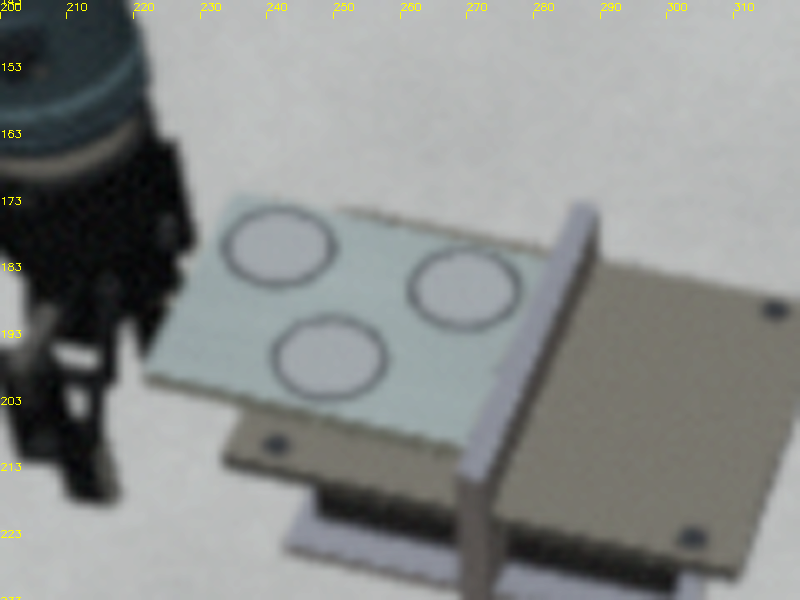

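View pics/sd37.png

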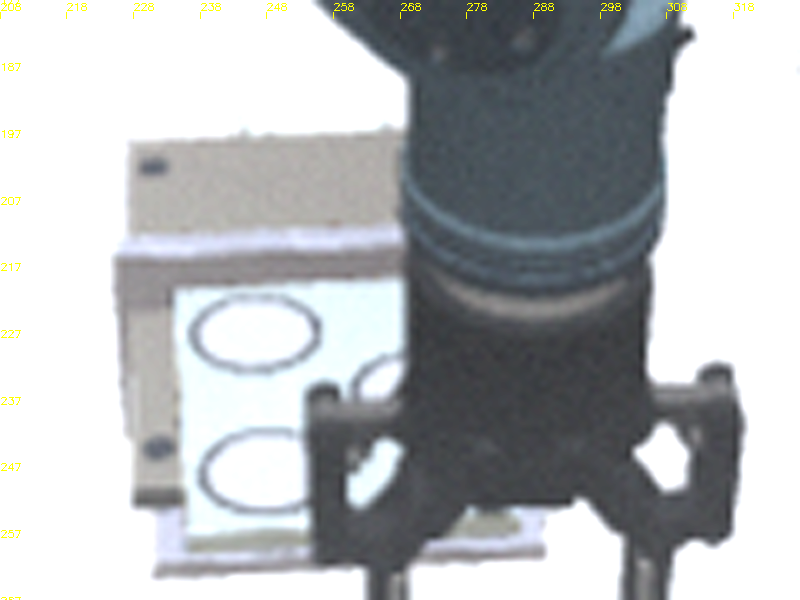

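Run:
```python
from h import *
c=camera("scene")
q0=np.array([.5158,-.0053]);y=-.0318;C,S=np.cos(y),np.sin(y)
for z in (.07,.075,.08):
  P=[q0[0]+C*.052-S*-.146,q0[1]+S*.052+C*-.146,z]
  print(z,((proj(c,P)-[200,143]+.5)*6.667-.5).round())
```

```text
0.07 [145. 374.]
0.075 [143. 365.]
0.08 [142. 356.]
```

Call:
drive_tool(
  deltas=[
    [[0, 0.0005, -0.002], 0],
    [[0, 0.0005, -0.002], 0],
  ],
)

```text
time_s: 32.4
eef_pos: [0.5602, -0.1626, 0.0205]
eef_rot: [-0.029, 0.715, 0.698, 0.028]
wrist_force: [-1.4, -6.3, -1.4]
opening: 0.844
```

```bash
python3 st.py;  python3 - <<'E'
from h import *
c=camera("scene"); crop(c,(260,188),60,"sc38")
E
```

```text
t 32.4 rest xy [ 0.0494 -0.1558  0.0205] jaw deg in rest 0.41 toolz [-0.001  0.081 -0.997] F [-1.4 -6.3 -1.4] T [-0.84  0.08  0.31] q [-0.524  0.486  1.689  0.082  1.01  -0.545] 0.8444880529938157
```

View pics/sc38.png

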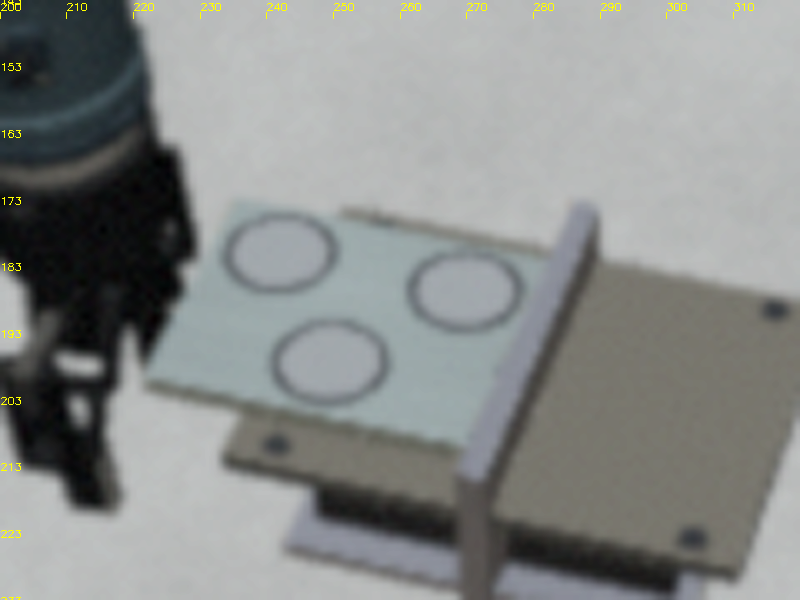

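Call:
drive_tool(
  deltas=[
    [[0, 0.0005, -0.002], 0],
    [[0, 0.0005, -0.002], 0],
  ],
)

```text
time_s: 32.65
eef_pos: [0.5606, -0.1628, 0.0168]
eef_rot: [-0.029, 0.715, 0.698, 0.027]
wrist_force: [-3.5, -6.2, 4.5]
opening: 0.847
```

```bash
python3 st.py;  python3 - <<'E'
from h import *
c=camera("scene"); crop(c,(260,188),60,"sc39")
E
```

```text
t 32.65 rest xy [ 0.0498 -0.156   0.0168] jaw deg in rest 0.43 toolz [-0.001  0.079 -0.997] F [-3.5 -6.2  4.5] T [-0.67  0.64  0.33] q [-0.524  0.492  1.689  0.081  1.002 -0.544] 0.8469129818482488
```

View pics/sc39.png

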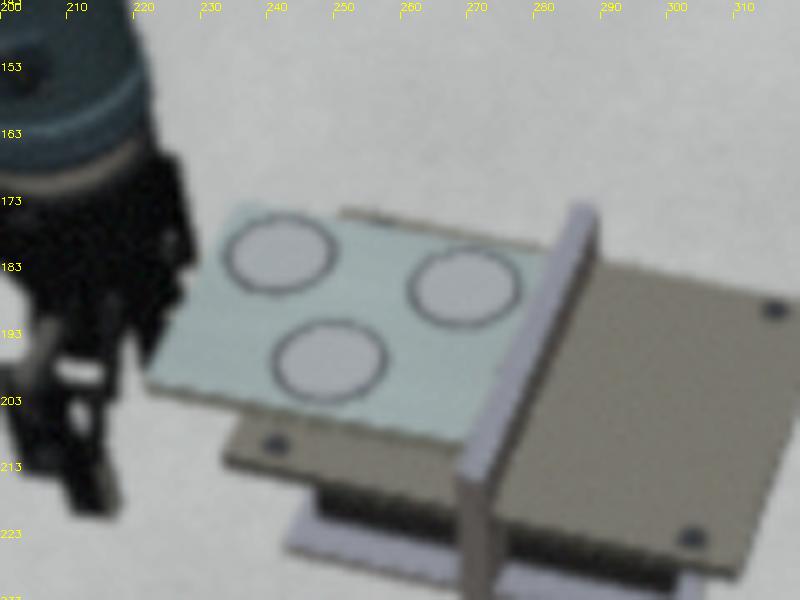

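Call:
drive_tool(
  deltas=[
    [[0, 0, 0.002], 0],
    [[0, -0.0005, 0.001], 0],
    [[0, -0.001, 0], 0],
    [[0, -0.002, 0], 0],
    [[0, -0.003, 0], 0],
    [[0, -0.005, 0], 0],
    [[0, 0, 0], 0],
  ],
)

```text
time_s: 33.4
eef_pos: [0.5602, -0.1721, 0.0189]
eef_rot: [-0.031, 0.715, 0.698, 0.029]
wrist_force: [-0.3, 0.2, 0.0]
opening: 0.85
```

```bash
python3 st.py;  python3 - <<'E'
from h import *
c=camera("scene"); crop(c,(260,188),60,"sc40");c=camera("side"); crop(c,(268,222),60,"sd40")
E
```

```text
t 33.4 rest xy [ 0.0497 -0.1653  0.0189] jaw deg in rest 0.41 toolz [-0.002  0.084 -0.996] F [-0.3  0.2  0. ] T [-0.04  0.01 -0.02] q [-0.54   0.495  1.679  0.083  1.014 -0.561] 0.8501901067804755
```

View pics/sc40.png

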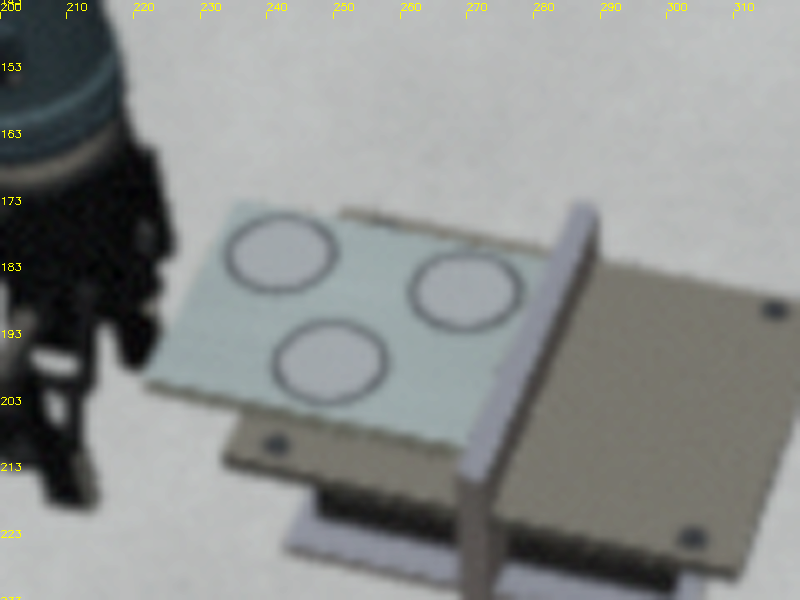

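View pics/sd40.png

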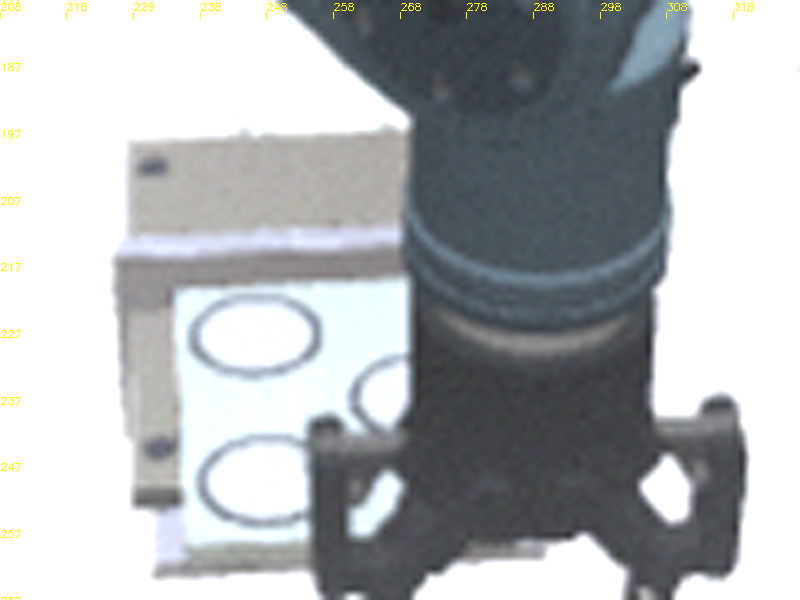

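Call:
drive_tool(
  deltas=[
    [[0, -0.01, 0], 0],
    [[0, -0.01, 0], 0],
    [[0, -0.01, 0.01], 0],
    [[0, 0, 0.03], 0],
    [[0, 0, 0.04], 0],
    [[0, 0, 0.04], 0],
    [[0, 0, 0.04], 0],
    [[0, -0.03, 0.03], 0],
    [[0, -0.03, 0.02], 0],
    [[0, -0.03, 0], 0],
  ],
)

```text
time_s: 34.5
eef_pos: [0.5573, -0.2985, 0.2436]
eef_rot: [-0.03, 0.715, 0.698, 0.028]
wrist_force: [1.3, -0.7, -0.9]
opening: 0.844
```

Call:
drive_tool(
  deltas=[
    [[0, -0.03, 0.02], 0],
    [[0, -0.03, 0.02], 0],
    [[-0.02, -0.03, 0], 0],
    [[-0.03, -0.02, 0], 0],
    [[-0.03, 0, 0], 0],
    [[-0.02, 0, 0], 0],
    [[0, 0, 0], 0],
  ],
)

```text
time_s: 35.2
eef_pos: [0.4497, -0.4242, 0.2939]
eef_rot: [-0.024, 0.718, 0.695, 0.027]
wrist_force: [0.3, -0.4, -0.1]
opening: 0.851
```

```bash
python3 st.py;  python3 - <<'E'
from h import *
c=camera("scene"); cv2.imwrite("pics/scF.png",c["frame"][:,:,::-1]);crop(c,(260,188),60,"sc41");c=camera("side"); crop(c,(258,222),60,"sd41")
E
```

```text
t 35.2 rest xy [-0.0527 -0.4208  0.2939] jaw deg in rest -0.02 toolz [ 0.005  0.072 -0.997] F [ 0.3 -0.4 -0.1] T [-0.07  0.02  0.01] q [-0.971  0.266  1.38   0.045  1.552 -0.942] 0.8506282928348871
```

View pics/sc41.png

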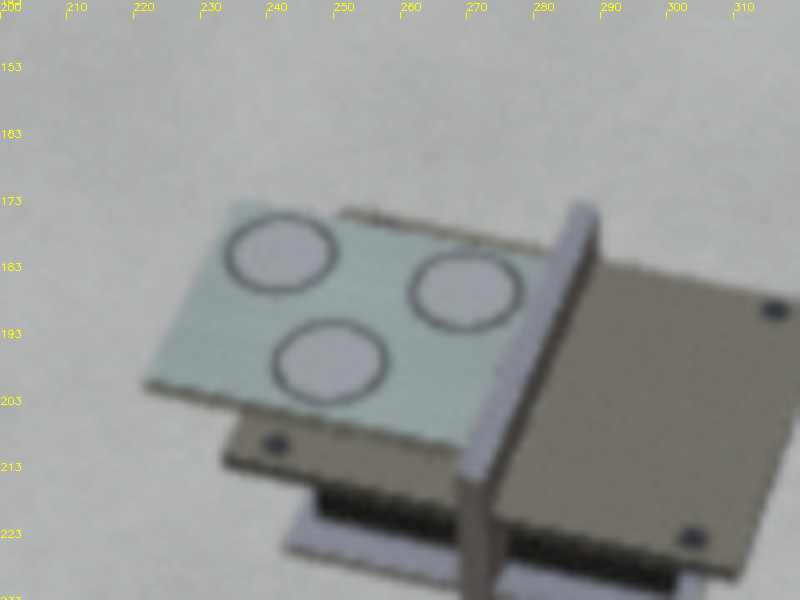

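View pics/sd41.png

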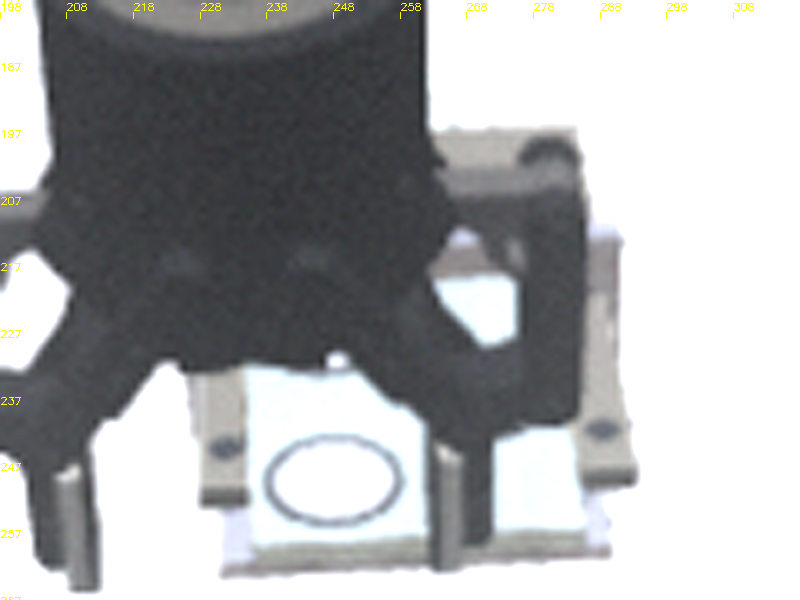

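View pics/scF.png

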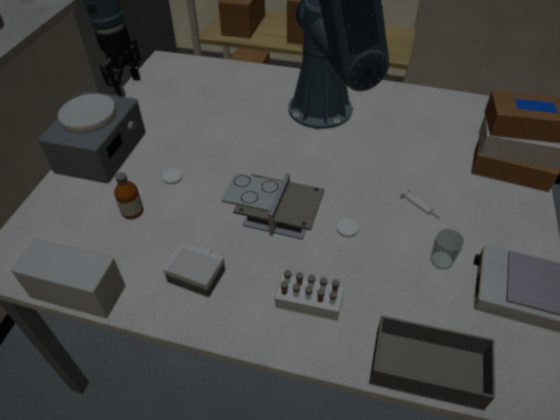

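Call:
drive_tool(
  deltas=[
    [[-0.03, 0, 0], 0],
    [[-0.04, 0, 0], 0],
    [[-0.04, 0, 0], 0],
    [[-0.03, 0, 0], 0],
    [[-0.02, 0, 0], 0],
    [[0, 0, 0], 0],
  ],
)

```text
time_s: 35.9
eef_pos: [0.2932, -0.423, 0.2954]
eef_rot: [-0.022, 0.714, 0.699, 0.028]
wrist_force: [0.1, 0.4, 0.2]
opening: 0.852
```

```bash
python3 st.py;  python3 - <<'E'
from h import *
c=camera("side"); crop(c,(258,222),60,"sd42")
E
```

```text
t 35.9 rest xy [-0.2092 -0.4246  0.2954] jaw deg in rest 0.57 toolz [ 0.009  0.07  -0.998] F [0.1 0.4 0.2] T [-0.02 -0.02 -0.01] q [-1.216  0.035  1.639  0.033  1.53  -1.197] 0.8520211436509705
```

View pics/sd42.png

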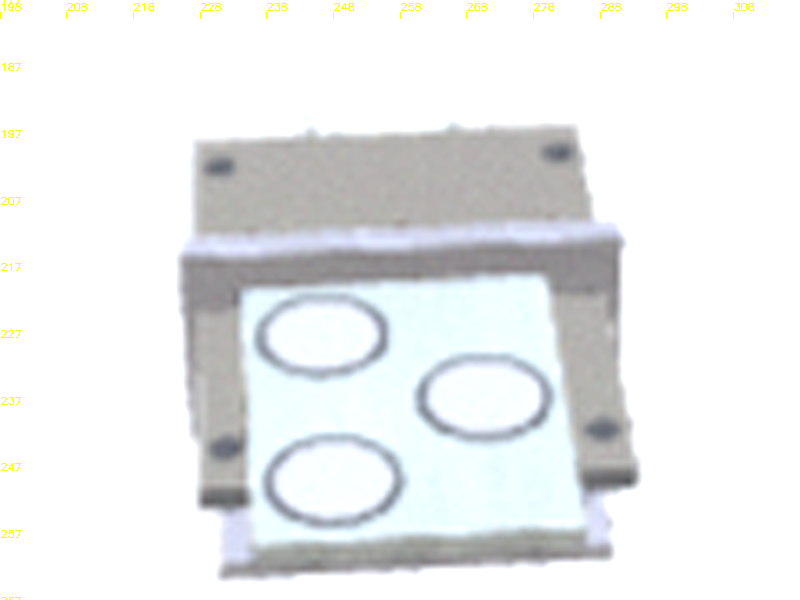

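```bash
sed -n 1,16p m.py > m2.py
cat >> m2.py <<'E'
s=lambda *p:f(p,200,143)
a=s
q,r=fit(rest,[.5,0,0])
pl=[(S,(-.055,-.07,.07),s(237,199)),(S,(.055,-.07,.07),s(146,381)),(S,(.055,.07,.07),s(467,441)),
(D,(-.055,.07,.07),b(240,291)),(D,(.055,.07,.07),b(548,276)),(D,(-.055,-.07,.07),b(250,545)),(D,(.055,-.07,.07),b(587,530))]
p,r=fit(pl,[.5,-.1,0]);print(p,r)
c,s_=np.cos(q[2]),np.sin(q[2]);d=p[:2]-q[:2];print("plate in rest",q,c*d[0]+s_*d[1],-s_*d[0]+c*d[1],np.degrees(p[2]-q[2]))
E
sed -i 's/^print.*//' m2.py; python3 m2.py; cat m2.py | head -16 | tail -6
```

```text
[ 0.51004612 -0.08317772 -0.03048768] [[-0.1 -0.9]
 [-0.9 -1.3]
 [ 1.1  0.6]
 [ 0.4  0. ]
 [-0.2 -0. ]
 [ 0.3  0.2]
 [ 0.  -0.3]]
plate in rest [ 0.51584155 -0.00529561 -0.03181435] -0.003315150315722672 -0.07802705224635383 0.07601253538991726
    o=least_squares(res,g,loss="soft_l1"); return o.x,np.round(o.fun.reshape(-1,2),1)
a=lambda *p:f(p,230,163); b=lambda *p:f(p,198,177)
# rest x points towards +x world?; -y half left
rest=[(S,(-.075,-.106,.06),a(145,74)),(S,(.075,-.106,.06),a(22,322)),(S,(-.075,.106,.06),a(632,172)),(S,(.075,.106,.06),a(542,440)),
(S,(.08,-.006,.085),a(258,338)),(S,(.08,.006,.085),a(288,345)),(S,(-.08,.006,.085),a(397,75)),
(D,(-.08,-.006,.085),b(180,256)),(D,(.08,-.006,.085),b(622,238)),(D,(-.075,-.106,.06),b(200,490)),(D,(.075,-.106,.06),b(637,468)),(D,(.075,.106,.06),b(578,125)),(D,(-.075,.106,.06),b(193,140))]
```

```bash
python3 -c "
from bench import hand_in
print(hand_in())"
```

```text
the job is handed in; nothing more can be done
None
```

The plate now lies flat on the rest's -y half with the dish seats up, close along the wall, and the job is handed in at about 36 s of the 67 s allowed.

**What I did:**
- I slid the plate against the wall and levered its outer edge up with the fingers until it stood upright.
- I gripped its upper edge and lifted it over the wall onto the empty half.
- I tipped it onto one finger, swung the other finger clear, and lowered it along the arc. It stayed in contact with the finger the whole way and did not drop.

**Last checks:**

| Check | Measured | Target |
|---|---|---|
| Plate centre, y from the rest | -78 mm | -76 mm |
| Plate centre, x from the rest | -3 mm | 0 |
| Turn relative to the wall | 0.1° | 0° |

- The fit assumed the plate was lying flat, and the corners it used agreed with that to about 1.5 px. The 2 mm in y is about the calibration error, so I cannot tell whether the plate touches the wall or stands up to 2 mm off.
- The bystanders look unmoved by eye in the final scene picture; I did not measure them.
- At hand-in the gripper was clear of everything and the wrist force was about zero.

**What went less cleanly:**
- **Jam while lowering:** my first try, with the pad on the edge, caught by friction at about 15 N. I raised the plate again and took a deeper hold, which fixed it.
- **End press:** as the plate landed, I pressed down about 4.5 N on the overhang and may have briefly tipped its inner edge. It lay flat again once I let go.
- **Tool tilt:** the tool drifted up to about 5° off vertical along the way.

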